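# Hang the clamp shoe and start the press bolt

## Task

Hook the aluminium hanger with the orange fin onto the free end of the press rail, tongue towards the bolt, slide it along under the boss until its middle is at the yellow stripe, and let go of it. Then take the red crank grip, turn the bolt backward (anticlockwise from above, never forward first) until you feel the thread drop, turn it forward one full turn from there, and finish still gripping the crank to hold the bolt started. Leave everything else on the bench in its place.

Things in the scene. Friction and masses are not known exactly. Their poses are not given: they have to be found in the camera images.
- hanger: the hanger to use, standing on its cheeks on the table at the right: aluminium channel, open below, orange fin on top, long flat tongue. Origin midway between the feet of its cheeks, at foot level; z up, y along the channel towards the tongue. Channel 60 mm long (y -30..30), 30 wide in x, two cheeks 5 thick, 45 deep, 20 mm gap for the 12 mm rail; top plate z 45..51. 0.2 to 0.45 kg
- hanger_fin (a point): middle of the orange fin, 68.5 mm above the hanger's origin, axes as the hanger's. Fin 14 mm thick in x, 40 long in y, z 51 to 86, white line at its middle. Pinch it across x from above; the centre of mass lies about 15 mm off towards the tongue
- tongue_tip (a point): middle of the free end of the hanger's tongue, which is 14 mm wide, 6 thick (hanger z 45 to 51) and runs from y 30 to 135
- hanger_seat (a point): underside of the hanger's top plate, mid channel, 45 mm above its feet; rests on top of the rail when hooked on
- press_mark (a point): point on top of the rail above the yellow stripe (8 mm wide, across the blue base plate). z up, y along the rail towards the bolt, x to the column. Rail: round steel bar 12 mm thick, top 85 mm above the table, 73 above the base; it reaches 190 mm to -y of the stripe. Beyond the stripe the tongue must go in under the boss, whose underside is 40 mm above the rail's top
- rail_load (a point): point on top of the rail, 100 mm (-y) before the stripe: a good place to let the hanger's middle down on the rail, tongue towards the bolt
- bolt_axis (a point): centre of the top face of the dark steel threaded boss (56 mm across), 175 mm above the table, on the upright bolt's axis, 120 mm (+y) beyond the stripe
- grip_mid (a point): on the axis of the crank's red grip, 20 mm below its top: upright sleeve 24 mm thick, 45 high, 55 mm from the bolt axis, at first on its +y side (away from the stripe), point about 245 mm above the table. It spins freely and floats on its pin (+30/-6 mm, spring 50 N/m), so a hand gripping it can circle level, without turning, as the bolt climbs or sinks. All under it is below 225 mm
- crank_grip: the red crank grip; origin at its lower end on its axis, 25 mm below point grip_mid
- bolt_turn (a joint): turn of the bolt in rad, 0 at the start, positive = forward = clockwise seen from above (screws in), negative = backward. Turning takes up to about 8 N at the grip
- bolt_sink (a joint): m the bolt and crank have sunk; 0 = crest of the thread's lead. It starts at 0.001 to 0.005. Turned backward it climbs (10 mm per turn) to 0, then drops at once to 0.010: the thread drop, 0.6 to 3.0 rad back, each time elsewhere; the crank is seen to jump down, the hand's vertical load changes by about 0.5 N. Forward from there it sinks 10 mm per turn: 0.020 is one turn. End stop 0.026
- paint_can: closed paint can, 100 mm across, 120 mm high, paper label; bystander on the left
- screw_jar: clear jar with black lid, 60 mm across, 80 mm high; bystander on the left
- wrench: steel wrench lying flat near the robot; bystander
- screwdriver: yellow-handled screwdriver lying at the back right; bystander
- drill: yellow and black cordless drill standing on its battery, about 215 mm high; bystander at the back left
- offcut: softwood offcut 160 x 70 x 38 mm; bystander at the right
- spare_hanger: a short spare hanger of dark steel with a black fin and no tongue; not needed, a bystander near the robot
Mind the look-alikes: they are no part of the job. There is more than one size of the hanger; the job needs the middle-sized.

How it is judged:
By the outcome, as a careful person would: the job done as asked, in the order asked, and still so for the second after the job is handed in, while the arm keeps its last pose, push and grip.
It also fails if it takes over 70 s, if anything falls off the work surface, if the arm or the gripper's body presses on something with over 40 N, if the wrist force passes 120 N, or if a joint passes its speed limit or range.

## Robot

A 7-joint arm with a two-finger parallel gripper is mounted at the origin on the work surface. World frame = base frame: x ahead of the robot, y to its left, z up, the work surface at z = 0. Lengths are in m, angles in degrees, forces in N, time in s.
With the tool pointing down it reaches from about 0.4 to 0.85 m from the base axis. Payload 4.5 kg.
Tool frame: the origin (TCP) lies on the centre line of the jaws, within the pads' length; the fingertips stand 17 mm ahead of it and the grasp point (between the pads) lies 2 mm behind it; z points along the fingers, y is the line along which they close (so a half turn about z gives the same grasp; the last joint's range is limited). The gripper opens to 88 mm and grips with 3 to 60 N. Pads are 18 mm wide; open, the fingers measure 123 mm over their backs; the gripper's body (75 mm by 187 mm) begins 45 mm behind the grasp point.
Start: joints at [78.255, 39.483, -11.15, 89.685, 9.013, 51.709, -12.324], TCP at [0.148, -0.607, 0.256] pointing down, gripper open.
Joint ranges: [-172.22, 172.22], [-26.19, 119.32], [-84.43, 86.54], [7.71, 146.69], [-57.33, 237.33], [2.42, 119.75], [-152.13, 152.13]. Speed limits (degrees/s): [147.25, 147.25, 180, 180, 180, 180, 180].

## Interface

Orientations are given as a 3x3 rotation matrix whose columns are the frame's x, y, z axes.
In Python, from bench import arm, imaging, job gives the robot as it stands.
- The arm moves only by the tool jog_arm, never from a script. Its argument "moves" is a list of rows, each an object with "claw": the opening, from -1 (shut) to 1 (fully open); "dp": the shift along the tool's x, y, z in mm, a list of three; "angular": the turn, a rotation vector about the tool's x, y, z in rad, a list of three. In form: [{"claw": claw, "dp": [tx, ty, tz], "angular": [wx, wy, wz]}, ...]. A call has 1 to 8 rows; each row shifts and turns the commanded pose from where the row before left it, along the tool's axes as they then stand; what a row does not reach is not made up. A row lasts 1/10 s, in which the tool goes at most 50 mm and 8.59 degrees, less where a joint would pass 70% of its speed; a pose out of reach is approached as far as the arm can. A call is refused whole if a number of a shift passes 50 or a number of a turn 0.15, either way. A call with a gripper value outside its range is refused whole. The fingers move at their own pace and stop on an object; "squeeze" is the grip in N (left out, the last holds). Time passes only in rows, so rows that do not move let the fingers close. It gives the time, the measured TCP pose, the force, the opening and the grip force at its end, in the units of the state.
- arm.get_state(): the state, without advancing time (a new reading comes with each control period).
- imaging.capture(name): name is "scene" or "top" or "wrist"; returns the picture (400x640x3 uint8, blue, green, red); there is no depth.
- imaging.get_calibration(name): a dict with "fx", "fy", "cx", "cy" (pixels), "k1" (the pictures are not rectified: a ray, as slopes to the right and down, at radius r is drawn at 1 + k1 r^2 times it, then the intrinsics apply), "R" (3x3) and "t" (3): a world point X has camera coordinates R X + t. Camera axes: x right, y down, z forward; pixel columns grow to the right and rows downward; lengths in m; the calibration is good to about 2 mm. A picture is of the moment at which its call begins: read the wrist's pose just before it. get_calibration takes no time and is no camera call; for the wrist camera it gives the pose at the moment of the call.
- job.hand_in(): hands the job in; it is judged then, once.
The state is a dict: "clock": time; "q": joint angles; "joint_velocities": joint speeds; "effort": joint torques, N m; "ee_pos": TCP position; "eef_rot": TCP orientation; "wrist_force": force on the tool from outside, world axes, zero at the start; "ft_torque": the same for the moment, N m; "opening": finger opening in m; "grasp_force": force on a finger pad.
Only numpy, scipy, OpenCV 4.12 (cv2) and the standard library are available. Lean on these libraries where they do the work, as an engineer would, in place of code of your own. Each camera call takes 0.05 s, during which the arm holds its last target. There are 200 camera calls.

## Working session

There is one attempt and no reset: what is moved stays moved. The work goes in short steps, Python scripts to look and compute and a tool call to move; the robot and the scene stay as the last step left them, time stands still between calls to the robot, and variables do not carry over. Pictures are saved under pics/ and viewed, at most 10 in all, crops included, and the job is handed in when it is done.

Besides the shell and the picture viewer there is one more tool, called by a JSON object that holds its "op" and its "data", one argument or row to a line. jog_arm: Moves the arm, as the interface text tells. Its arguments: {"type":"object","properties":{"moves":{"type":"array"},"squeeze":{"type":"number"}},"required":["moves"]}

```bash
mkdir -p pics; ls
python3 - <<'E'
from bench import arm, imaging, job
import cv2,numpy as np
for n in("scene","top","wrist"):
    c=imaging.get_calibration(n); print(n,{k:np.round(v,4).tolist() for k,v in c.items()})
    im=imaging.capture(n); cv2.imwrite(f"pics/{n}0.png",im)
print(arm.get_state())
E
```

```text
pics
scene {'fx': 374.0254, 'fy': 374.0254, 'cx': 319.1976, 'cy': 201.5315, 'k1': -0.0207, 'R': [[0.476, 0.8795, -0.0036], [0.5141, -0.2816, -0.8102], [-0.7135, 0.3838, -0.5862]], 't': [-0.2034, -0.128, 1.5373]}
top {'fx': 397.5811, 'fy': 397.5811, 'cx': 318.7919, 'cy': 193.9249, 'k1': -0.0699, 'R': [[-0.0275, -0.9996, 0.0007], [-0.9989, 0.0275, -0.0385], [0.0384, -0.0018, -0.9993]], 't': [-0.0054, 0.4732, 1.318]}
wrist {'fx': 304.6985, 'fy': 304.6985, 'cx': 320.3023, 'cy': 197.6461, 'k1': -0.0117, 'R': [[0.2366, -0.9716, -0.0017], [-0.9196, -0.2245, 0.3224], [-0.3136, -0.0747, -0.9466]], 't': [-0.6228, -0.0456, 0.3913]}
{'clock': 0.15, 'q': array([ 78.25365911,  39.52212616, -11.14540755,  89.72860499,
         9.01322197,  51.71016377, -12.3238195 ]), 'joint_velocities': array([ 0.09817421, -0.22276968,  0.01191755, -0.23725116,  0.02913232,
        0.00582706, -0.01951384]), 'effort': array([-1.53062741e-03, -5.27858448e+01, -1.26861881e+00, -1.53587884e+01,
       -5.25289576e-02,  3.83394057e-03,  1.19078713e-04]), 'ee_pos': array([ 0.14770157, -0.60684298,  0.25510637]), 'eef_rot': array([[ 9.71602449e-01,  2.36618875e-01, -4.34404205e-04],
       [ 2.36619248e-01, -9.71601572e-01,  1.31049918e-03],
       [-1.11978966e-04, -1.37607261e-03, -9.99999047e-01]]), 'wrist_force': array([0.72359307, 0.04282287, 0.14451682]), 'ft_torque': array([ 0.04695361, -0.01411564,  0.02895601]), 'grasp_force': 0.0, 'opening': 0.08854244655765559}
```

View pics/top0.png

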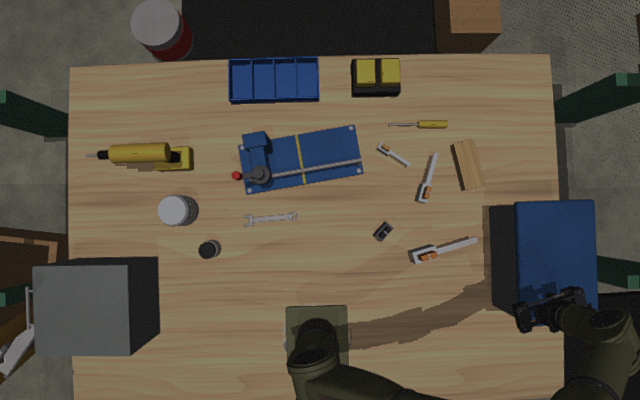

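View pics/scene0.png

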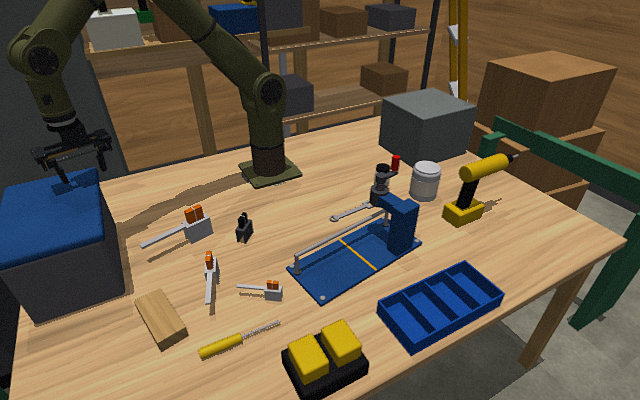

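The top view shows three orange-finned hangers. The middle-sized one is at about (427,178), with its tongue pointing up-image; the larger is at (440,250) and the smaller at (395,155). The rail runs from its free end at (360,160) to the boss at (258,175), the stripe is at (302,160), and the red grip is at (237,176). In the scene view the middle fin is at (209,258) and the grip at (396,162).

```bash
cat > h.py <<'E'
from bench import arm, imaging, job
import cv2,numpy as np
def ray(c,uv):
    K=np.array([[c['fx'],0,c['cx']],[0,c['fy'],c['cy']],[0,0,1]])
    p=cv2.undistortPoints(np.array([[uv]],float),K,np.array([c['k1'],0,0,0]))[0,0]
    R=np.array(c['R']);t=np.array(c['t']); d=R.T@np.r_[p,1]
    return -R.T@t,d/np.linalg.norm(d)
def plane(c,uv,z):
    o,d=ray(c,uv); return o+d*(z-o[2])/d[2]
def tri(*cu):
    A=np.zeros((3,3));b=np.zeros(3)
    for c,uv in cu:
        o,d=ray(c,uv);P=np.eye(3)-np.outer(d,d);A+=P;b+=P@o
    X=np.linalg.solve(A,b)
    return X,[float(np.linalg.norm((np.eye(3)-np.outer(d,d))@(X-o))) for o,d in (ray(c,u) for c,u in cu)]
def proj(c,X):
    K=np.array([[c['fx'],0,c['cx']],[0,c['fy'],c['cy']],[0,0,1]]);R=np.array(c['R'])
    return cv2.projectPoints(np.array([X],float),cv2.Rodrigues(R)[0],np.array(c['t']),K,np.array([c['k1'],0,0,0]))[0][0,0]
def blobs(im,lo,hi,amin=8):
    m=cv2.inRange(cv2.cvtColor(im,cv2.COLOR_BGR2HSV),lo,hi)
    n,l,s,ce=cv2.connectedComponentsWithStats(m)
    return [(s[i].tolist(),ce[i].round(2).tolist()) for i in range(1,n) if s[i][4]>=amin],l
R_={'orange':((6,150,90),(16,255,255)),'red':((0,150,60),(4,255,255)),'yellow':((20,120,90),(32,255,255)),'blue':((100,120,40),(125,255,255))}
E
python3 - <<'E'
from h import *
for n in("top","scene"):
    im=cv2.imread(f"pics/{n}0.png")
    for k in R_:
        print(n,k,blobs(im,*R_[k])[0])
a=cv2.imread("pics/top0.png")[115:215,225:445]; cv2.imwrite("pics/topc.png",cv2.resize(a,None,fx=3.6,fy=3.6,interpolation=cv2.INTER_CUBIC))
a=cv2.imread("pics/scene0.png")[150:310,130:430]; cv2.imwrite("pics/scenec.png",cv2.resize(a,None,fx=2.66,fy=2.66,interpolation=cv2.INTER_CUBIC))
E
```

```text
top orange [([426, 187, 5, 4, 14], [428.29, 188.64]), ([425, 193, 4, 5, 15], [426.33, 195.2]), ([430, 252, 7, 6, 30], [433.23, 254.67]), ([421, 255, 8, 6, 34], [424.41, 257.5])]
top red [([232, 172, 8, 8, 51], [235.47, 175.0])]
top yellow [([356, 59, 20, 24, 435], [365.46, 70.54]), ([381, 59, 20, 24, 436], [390.37, 70.42]), ([418, 120, 30, 7, 189], [433.26, 123.23]), ([295, 135, 8, 33, 63], [298.68, 151.25]), ([108, 142, 58, 20, 958], [136.76, 151.99]), ([154, 146, 35, 24, 402], [175.31, 160.0]), ([302, 174, 4, 10, 17], [303.71, 178.82])]
top blue [([229, 56, 90, 45, 3537], [274.12, 79.07]), ([298, 125, 62, 43, 1861], [328.5, 146.14]), ([239, 131, 61, 43, 1785], [268.86, 153.07]), ([305, 164, 58, 19, 583], [331.97, 172.73]), ([244, 173, 59, 21, 547], [275.37, 183.05]), ([515, 200, 84, 111, 7511], [556.02, 248.33]), ([539, 301, 8, 4, 12], [542.17, 302.5]), ([530, 311, 6, 8, 27], [532.22, 314.63]), ([537, 324, 7, 2, 11], [539.82, 324.45])]
scene orange [([193, 204, 8, 14, 47], [197.09, 208.98]), ([184, 208, 12, 14, 70], [189.34, 213.84]), ([206, 251, 6, 4, 21], [208.14, 252.52]), ([205
[... 275 characters left out ...]
38, 0, 8, 4, 15], [241.93, 1.67]), ([247, 1, 8, 4, 18], [251.06, 2.33]), ([451, 8, 5, 17, 52], [452.85, 16.42]), ([461, 20, 7, 36, 152], [463.22, 37.36]), ([451, 51, 6, 29, 110], [453.39, 66.7]), ([460, 61, 8, 40, 194], [463.37, 81.87]), ([460, 153, 49, 26, 605], [487.1, 164.38]), ([444, 198, 41, 25, 359], [464.14, 208.6]), ([338, 239, 39, 32, 94], [357.18, 254.07]), ([321, 319, 41, 43, 964], [341.16, 338.64]), ([198, 333, 45, 26, 453], [219.17, 345.01]), ([288, 333, 41, 47, 1087], [308.12, 354.92])]
scene blue [([208, 3, 51, 32, 1181], [235.79, 17.32]), ([0, 167, 105, 104, 7872], [49.63, 216.79]), ([286, 192, 136, 114, 6016], [359.68, 251.61]), ([376, 260, 129, 96, 6541], [438.02, 305.54])]
```

View pics/topc.png

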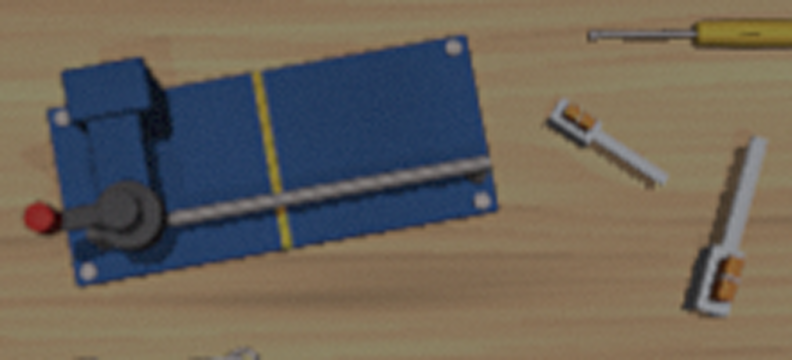

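View pics/scenec.png

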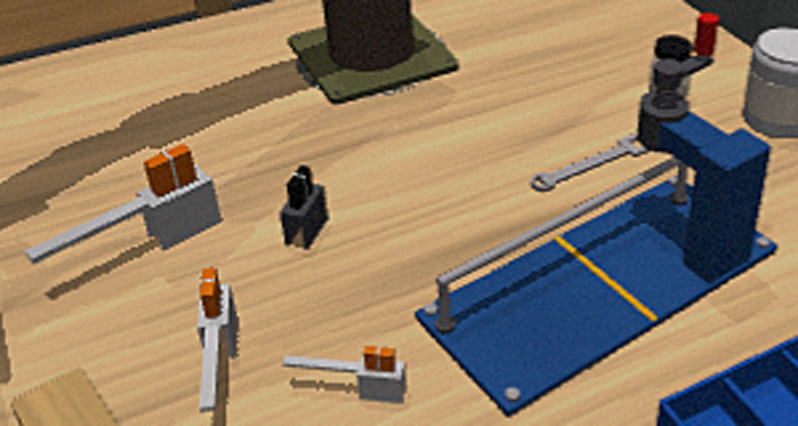

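Run:
```python
from h import *
T=imaging.get_calibration("top");S=imaging.get_calibration("scene")
tc=lambda x,y:((x+.5)/3.6-.5+225,(y+.5)/3.6-.5+115)
sc=lambda x,y:((x+.5)/2.66-.5+130,(y+.5)/2.66-.5+150)
np.set_printoptions(precision=4,suppress=True)
print("fin",tri((T,(427.3,191.9)),(S,(207.9,255.4))))
print("tip",tri((T,tc(757,140)),(S,sc(208,407))))
print("grip top",tri((T,(235.5,175)),(S,sc(709,18))))
print("rail free",tri((T,tc(488,162)),(S,sc(444,280))))
print("boss",tri((T,tc(127,215)),(S,sc(664,102))))
b=[plane(T,tc(258,72),.012),plane(T,tc(287,247),.012)];print("stripeT",b)
b2=[plane(S,sc(558,240),.012),plane(S,sc(654,318),.012)];print("stripeS",b2)
r=[plane(T,tc(172,218),.083),plane(T,tc(488,162),.083)];print("railT",r)
d=r[1]-r[0];print("rail yaw of +y(to bolt)",np.degrees(np.arctan2(-d[1],-d[0])))
d=b[0]-b[1];print("stripe yaw",np.degrees(np.arctan2(d[1],d[0])))
A=np.c_[(r[1]-r[0])[:2],-(b[1]-b[0])[:2]];s=np.linalg.solve(A,(b[0]-r[0])[:2]);pm=r[0]+s[0]*(r[1]-r[0]);print("press_mark",pm, "len to free end",np.linalg.norm(r[1]-pm))
```

```text
fin (array([ 0.4665, -0.3637,  0.0833]), [0.0014924914669439764, 0.0014924914669442587])
tip (array([ 0.593 , -0.4041,  0.0467]), [0.0014831554415536531, 0.0014831554415535673])
grip top (array([0.5206, 0.2064, 0.2631]), [3.480478925918136e-05, 3.480478925920104e-05])
rail free (array([ 0.5759, -0.1516,  0.08  ]), [0.0011760444939650518, 0.0011760444939650488])
boss (array([0.528 , 0.1518, 0.1742]), [0.0012189298040500057, 0.0012189298040501154])
stripeT [array([0.6738, 0.0515, 0.012 ]), array([0.5097, 0.0287, 0.012 ])]
stripeS [array([0.5153, 0.0246, 0.012 ]), array([0.6727, 0.0507, 0.012 ])]
railT [array([0.5332, 0.1266, 0.083 ]), array([ 0.575 , -0.1523,  0.083 ])]
rail yaw of +y(to bolt) 98.51340693937442
stripe yaw 7.918097886079731
press_mark [0.5471 0.0339 0.083 ] len to free end 0.18832954001344082
```

```bash
cat >> h.py <<'E'
from scipy.spatial.transform import Rotation as Ro
np.set_printoptions(precision=4,suppress=True)
def down(yaw):  # tool x heading yaw (deg), z down
    a=np.radians(yaw);x=np.array([np.cos(a),np.sin(a),0]);z=np.array([0,0,-1.]);return np.c_[x,np.cross(z,x),z]
def plan(tgt,yaw,n,p=None,R=None):
    s=arm.get_state();p=s['ee_pos'] if p is None else np.array(p);R=s['eef_rot'] if R is None else R
    w=Ro.from_matrix(R.T@down(yaw)).as_rotvec()/n
    d=(np.array(tgt)-p)/n
    for i in range(n):
        print((R.T@d*1000).round(1).tolist(),w.round(4).tolist()); R=R@Ro.from_rotvec(w).as_matrix()
E
python3 - <<'E'
from h import *
plan((.46,-.35,.255),-17.7,10)
E
```

```text
[36.4, -17.6, 0.0] [-0.0001, 0.0, 0.0548]
[35.4, -19.5, 0.0] [-0.0001, 0.0, 0.0548]
[34.3, -21.4, 0.0] [-0.0001, 0.0, 0.0548]
[33.1, -23.3, 0.0] [-0.0001, 0.0, 0.0548]
[31.7, -25.1, 0.0] [-0.0001, 0.0, 0.0548]
[30.3, -26.8, 0.0] [-0.0001, 0.0, 0.0548]
[28.8, -28.4, 0.0] [-0.0001, 0.0, 0.0548]
[27.2, -29.9, 0.0] [-0.0001, 0.0, 0.0548]
[25.5, -31.4, 0.0] [-0.0001, 0.0, 0.0548]
[23.8, -32.7, 0.0] [-0.0001, 0.0, 0.0548]
```

{"op": "jog_arm", "data": {
  "moves": [
    {"claw":1,"dp":[36,-18,0],"angular":[0,0,0.055]},
    {"claw":1,"dp":[35,-20,0],"angular":[0,0,0.055]},
    {"claw":1,"dp":[34,-21,0],"angular":[0,0,0.055]},
    {"claw":1,"dp":[33,-23,0],"angular":[0,0,0.055]},
    {"claw":1,"dp":[32,-25,0],"angular":[0,0,0.055]},
    {"claw":1,"dp":[30,-27,0],"angular":[0,0,0.055]},
    {"claw":1,"dp":[29,-28,0],"angular":[0,0,0.055]},
    {"claw":1,"dp":[27,-30,0],"angular":[0,0,0.055]}
  ],
  "squeeze": 40
}}

```text
clock: 0.95
ee_pos: [0.3976, -0.4009, 0.2556]
eef_rot: [[0.979, -0.202, -0.0], [-0.202, -0.979, 0.0], [-0.0, -0.0, -1.0]]
wrist_force: [0.7, -0.2, -0.2]
opening: 0.088
grasp_force: 0.0
```

{"op": "jog_arm", "data": {
  "moves": [
    {"claw":1,"dp":[26,-31,0],"angular":[0,0,0.055]},
    {"claw":1,"dp":[24,-33,0],"angular":[0,0,0.055]},
    {"claw":1,"dp":[0,0,0],"angular":[0,0,0]},
    {"claw":1,"dp":[0,0,0],"angular":[0,0,0]}
  ]
}}

```text
clock: 1.35
ee_pos: [0.4604, -0.3501, 0.2554]
eef_rot: [[0.953, -0.303, -0.001], [-0.303, -0.953, 0.0], [-0.001, -0.0, -1.0]]
wrist_force: [-0.8, 0.1, 0.1]
opening: 0.0884
grasp_force: 0.0
```

Run:
```python
from h import *
c=imaging.get_calibration("wrist");s=arm.get_state();im=imaging.capture("wrist");cv2.imwrite("pics/w1.png",im)
print(s['ee_pos'],s['eef_rot'],s['q'],s['clock'])
print(blobs(im,*R_['orange'])[0])
print(proj(c,(.4665,-.3637,.086)),proj(c,(.593,-.404,.05)))
```

```text
[ 0.4604 -0.3501  0.2554] [[ 0.9529 -0.3032 -0.0006]
 [-0.3032 -0.9529  0.0003]
 [-0.0007 -0.0001 -1.    ]] [ 32.3336  35.7378   0.5915  98.3562  -0.4727  45.9483 -74.5053] 1.35
[([149, 49, 14, 14, 137], [155.66, 55.57]), ([165, 54, 15, 14, 145], [172.11, 60.81]), ([325, 151, 14, 18, 218], [332.03, 159.77]), ([325, 173, 14, 16, 194], [331.5, 180.5]), ([353, 344, 24, 12, 182], [363.92, 348.02])]
[331.789  170.2096] [332.1206  29.2108]
```

View pics/w1.png

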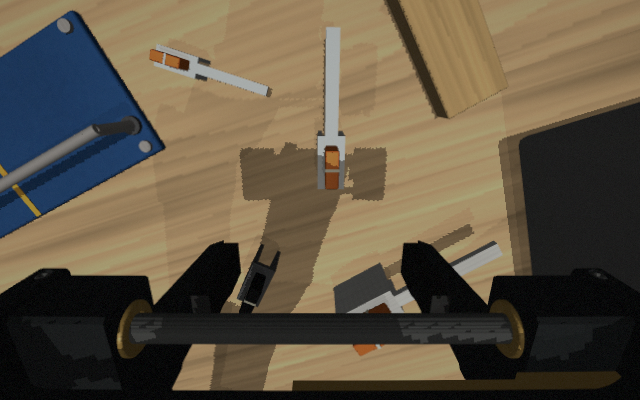

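The wrist view shows the middle fin at (332,170) and the tongue tip at (332,28), matching the projected estimates. The tool is aligned with the hanger.

{"op": "jog_arm", "data": {
  "moves": [
    {"claw":1,"dp":[9,5.5,35],"angular":[0,0,0]},
    {"claw":1,"dp":[9,5.5,40],"angular":[0,0,0]},
    {"claw":1,"dp":[0,0,40],"angular":[0,0,0]},
    {"claw":1,"dp":[0,0,35],"angular":[0,0,0]},
    {"claw":1,"dp":[0,0,22],"angular":[0,0,0]},
    {"claw":1,"dp":[0,0,10],"angular":[0,0,0]},
    {"claw":1,"dp":[0,0,0],"angular":[0,0,0]},
    {"claw":-0.5,"dp":[0,0,0],"angular":[0,0,0]}
  ],
  "squeeze": 40
}}

```text
clock: 2.2
ee_pos: [0.4735, -0.3684, 0.0747]
eef_rot: [[0.952, -0.307, 0.001], [-0.307, -0.952, -0.001], [0.001, 0.001, -1.0]]
wrist_force: [1.4, 0.1, 0.1]
opening: 0.0823
grasp_force: 0.0
```

{"op": "jog_arm", "data": {
  "moves": [
    {"claw":-1,"dp":[0,0,0],"angular":[0,0,0]},
    {"claw":-1,"dp":[0,0,0],"angular":[0,0,0]},
    {"claw":-1,"dp":[0,0,0],"angular":[0,0,0]},
    {"claw":-1,"dp":[0,0,0],"angular":[0,0,0]},
    {"claw":-1,"dp":[0,0,0],"angular":[0,0,0]},
    {"claw":-1,"dp":[0,0,0],"angular":[0,0,0]}
  ]
}}

```text
clock: 2.8
ee_pos: [0.4736, -0.3671, 0.0738]
eef_rot: [[0.952, -0.306, 0.0], [-0.306, -0.952, -0.0], [0.0, 0.0, -1.0]]
wrist_force: [0.3, 1.1, -0.1]
opening: 0.0344
grasp_force: 0.0
```

{"op": "jog_arm", "data": {
  "moves": [
    {"claw":-1,"dp":[0,0,0],"angular":[0,0,0]},
    {"claw":-1,"dp":[0,0,0],"angular":[0,0,0]},
    {"claw":-1,"dp":[0,0,0],"angular":[0,0,0]},
    {"claw":-1,"dp":[0,0,0],"angular":[0,0,0]}
  ]
}}

```text
clock: 3.2
ee_pos: [0.4735, -0.367, 0.0736]
eef_rot: [[0.952, -0.306, -0.0], [-0.306, -0.952, 0.0], [-0.0, -0.0, -1.0]]
wrist_force: [-0.1, 1.0, -0.4]
opening: 0.0137
grasp_force: 40.0
```

{"op": "jog_arm", "data": {
  "moves": [
    {"claw":-1,"dp":[0,0,-10],"angular":[0,0,0]},
    {"claw":-1,"dp":[0,0,-30],"angular":[0,0,0]},
    {"claw":-1,"dp":[0,0,-35],"angular":[0,0,0]},
    {"claw":-1,"dp":[0,0,-35],"angular":[0,0,0]},
    {"claw":-1,"dp":[0,0,-15],"angular":[0,0,0]},
    {"claw":-1,"dp":[0,0,0],"angular":[0,0,0]}
  ]
}}

```text
clock: 3.8
ee_pos: [0.4747, -0.3681, 0.2017]
eef_rot: [[0.952, -0.306, 0.004], [-0.306, -0.952, -0.003], [0.005, 0.002, -1.0]]
wrist_force: [0.4, -1.1, -2.6]
opening: 0.0132
grasp_force: 40.0
```

Run:
```python
from h import *
c=imaging.get_calibration("wrist");s=arm.get_state();im=imaging.capture("wrist");cv2.imwrite("pics/w2.png",im)
print(s['ee_pos'],s['opening'],s['grasp_force'],s['wrist_force'],s['ft_torque'])
pm=np.array([.5471,.0339]);u=np.array([np.cos(np.radians(98.3)),np.sin(np.radians(98.3))])
t=pm-u*.1+u*.008
plan((*t,s['ee_pos'][2]),98.3,16)
print(t,blobs(im,*R_['orange'])[0])
```

```text
[ 0.4747 -0.3681  0.2017] 0.013229795163627829 39.96890789363533 [ 0.3933 -1.0548 -2.5995] [-0.0324 -0.022   0.0218]
[-0.8, -20.1, -0.1] [0.0001, -0.0, -0.1267]
[1.8, -20.1, -0.1] [0.0001, -0.0, -0.1267]
[4.3, -19.7, -0.1] [0.0001, -0.0, -0.1267]
[6.7, -19.0, -0.1] [0.0001, -0.0, -0.1267]
[9.1, -18.0, -0.1] [0.0001, -0.0, -0.1267]
[11.3, -16.7, -0.1] [0.0001, -0.0, -0.1267]
[13.3, -15.1, -0.1] [0.0001, -0.0, -0.1267]
[15.1, -13.3, -0.1] [0.0001, -0.0, -0.1267]
[16.7, -11.3, -0.1] [0.0001, -0.0, -0.1267]
[17.9, -9.1, -0.1] [0.0001, -0.0, -0.1267]
[19.0, -6.8, -0.1] [0.0001, -0.0, -0.1267]
[19.7, -4.3, -0.1] [0.0001, -0.0, -0.1267]
[20.0, -1.8, -0.1] [0.0001, -0.0, -0.1267]
[20.1, 0.7, -0.1] [0.0001, -0.0, -0.1267]
[19.9, 3.3, -0.1] [0.0001, -0.0, -0.1267]
[19.3, 5.8, -0.1] [0.0001, -0.0, -0.1267]
[ 0.5604 -0.0571] [([104, 68, 15, 16, 186], [110.98, 75.23]), ([122, 73, 17, 17, 193], [130.05, 81.13]), ([307, 266, 26, 34, 790], [319.97, 282.79]), ([308, 306, 24, 7, 141], [319.6, 308.77])]
```

View pics/w2.png

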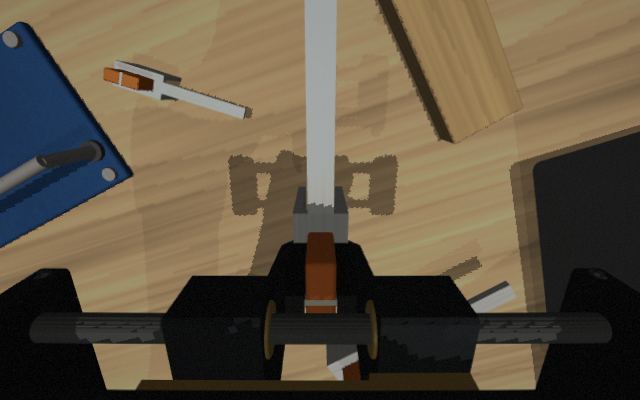

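The wrist view shows the fin held squarely at (320,285), with the tongue running straight up-image. Next, swing it over the rail.

{"op": "jog_arm", "data": {
  "moves": [
    {"claw":-1,"dp":[-1,-20,0],"angular":[0,0,-0.127]},
    {"claw":-1,"dp":[2,-20,0],"angular":[0,0,-0.127]},
    {"claw":-1,"dp":[4,-20,0],"angular":[0,0,-0.127]},
    {"claw":-1,"dp":[7,-19,0],"angular":[0,0,-0.127]},
    {"claw":-1,"dp":[9,-18,0],"angular":[0,0,-0.127]},
    {"claw":-1,"dp":[11,-17,0],"angular":[0,0,-0.127]},
    {"claw":-1,"dp":[13,-15,0],"angular":[0,0,-0.127]},
    {"claw":-1,"dp":[15,-13,0],"angular":[0,0,-0.127]}
  ]
}}

```text
clock: 4.65
ee_pos: [0.515, -0.2109, 0.1971]
eef_rot: [[0.758, 0.652, -0.003], [0.652, -0.758, 0.001], [-0.002, -0.003, -1.0]]
wrist_force: [-0.2, 0.3, -3.1]
opening: 0.0135
grasp_force: 40.0
```

{"op": "jog_arm", "data": {
  "moves": [
    {"claw":-1,"dp":[17,-11,0],"angular":[0,0,-0.127]},
    {"claw":-1,"dp":[18,-9,0],"angular":[0,0,-0.127]},
    {"claw":-1,"dp":[19,-7,0],"angular":[0,0,-0.127]},
    {"claw":-1,"dp":[20,-4,0],"angular":[0,0,-0.127]},
    {"claw":-1,"dp":[20,-2,0],"angular":[0,0,-0.127]},
    {"claw":-1,"dp":[20,1,0],"angular":[0,0,-0.127]},
    {"claw":-1,"dp":[20,3,0],"angular":[0,0,-0.127]},
    {"claw":-1,"dp":[19,6,0],"angular":[0,0,-0.127]}
  ]
}}

```text
clock: 5.45
ee_pos: [0.5586, -0.056, 0.1971]
eef_rot: [[-0.155, 0.988, -0.004], [0.988, 0.155, 0.0], [0.001, -0.003, -1.0]]
wrist_force: [1.3, 0.0, -1.7]
opening: 0.0139
grasp_force: 40.0
```

{"op": "jog_arm", "data": {
  "moves": [
    {"claw":-1,"dp":[0,0,0],"angular":[0,0,0]},
    {"claw":-1,"dp":[0,0,0],"angular":[0,0,0]},
    {"claw":-1,"dp":[0,0,0],"angular":[0,0,0]}
  ]
}}

```text
clock: 5.75
ee_pos: [0.5588, -0.0584, 0.1978]
eef_rot: [[-0.146, 0.989, -0.002], [0.989, 0.146, -0.001], [-0.001, -0.002, -1.0]]
wrist_force: [0.5, -0.8, -2.7]
opening: 0.0135
grasp_force: 40.0
```

Run:
```python
from h import *
c=imaging.get_calibration("wrist");s=arm.get_state();im=imaging.capture("wrist");cv2.imwrite("pics/w3.png",im)
print(s['ee_pos'],s['eef_rot'],s['opening'],s['grasp_force'],s['wrist_force'],s['q'])
pm=np.array([.5471,.0339]);u=np.array([np.cos(np.radians(98.3)),np.sin(np.radians(98.3))])
t=pm-u*.1+u*.008
print(t,s['eef_rot'].T@(np.r_[t,.2]-s['ee_pos'])*1000)
for a in(-.19,-.1,-.05,0,.05,.09): print(a,proj(c,np.r_[pm+u*a,.085]))
```

```text
[ 0.5588 -0.0584  0.1978] [[-0.1462  0.9893 -0.0022]
 [ 0.9893  0.1462 -0.0014]
 [-0.001  -0.0024 -1.    ]] 0.013511072182478212 39.96884902473539 [ 0.4634 -0.7516 -2.6883] [ 18.6654  41.5231 -29.7627 103.431   28.9841  42.9561 -18.2211]
[ 0.5604 -0.0571] [ 1.0609  1.7608 -2.1607]
-0.19 [323.5761 297.5237]
-0.1 [324.1328 208.4786]
-0.05 [324.4957 149.732 ]
0 [324.9052  82.781 ]
0.05 [325.3688   6.0667]
0.09 [325.7843 -63.5666]
```

View pics/w3.png

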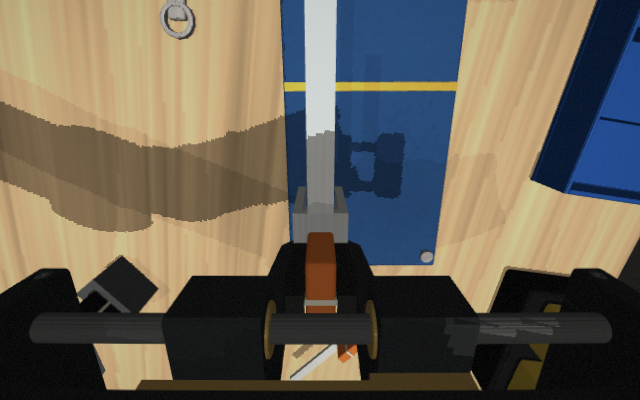

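The wrist view shows the stripe horizontal at row 86, so the tool is square to it, and the tongue lies over the rail line. Lower it in steps, checking the force.

{"op": "jog_arm", "data": {
  "moves": [
    {"claw":-1,"dp":[1,1.8,15],"angular":[0,0,0]},
    {"claw":-1,"dp":[0,0,15],"angular":[0,0,0]},
    {"claw":-1,"dp":[0,0,7],"angular":[0,0,0]},
    {"claw":-1,"dp":[0,0,5],"angular":[0,0,0]},
    {"claw":-1,"dp":[0,0,5],"angular":[0,0,0]}
  ]
}}

```text
clock: 6.3
ee_pos: [0.5614, -0.0556, 0.1513]
eef_rot: [[-0.149, 0.989, 0.0], [0.989, 0.149, -0.0], [-0.0, 0.0, -1.0]]
wrist_force: [-0.9, -0.8, -2.6]
opening: 0.0135
grasp_force: 40.0
```

{"op": "jog_arm", "data": {
  "moves": [
    {"claw":-1,"dp":[0,0,10],"angular":[0,0,0]},
    {"claw":-1,"dp":[0,0,10],"angular":[0,0,0]},
    {"claw":-1,"dp":[0,0,8],"angular":[0,0,0]},
    {"claw":-1,"dp":[0,0,4],"angular":[0,0,0]},
    {"claw":-1,"dp":[0,0,2],"angular":[0,0,0]},
    {"claw":-1,"dp":[0,0,0],"angular":[0,0,0]}
  ]
}}

```text
clock: 6.9
ee_pos: [0.5613, -0.0554, 0.1176]
eef_rot: [[-0.15, 0.989, -0.0], [0.989, 0.15, -0.0], [0.0, -0.0, -1.0]]
wrist_force: [0.5, 0.2, -2.8]
opening: 0.0136
grasp_force: 40.0
```

Run:
```python
from h import *
s=arm.get_state();im=imaging.capture("scene")[150:310,240:440];cv2.imwrite("pics/s1.png",cv2.resize(im,None,fx=3.6,fy=3.6,interpolation=cv2.INTER_CUBIC))
print(s['ee_pos'],s['wrist_force'],s['ft_torque'])
```

```text
[ 0.5613 -0.0554  0.1176] [ 0.5185  0.2161 -2.7615] [-0.0794 -0.0909 -0.0678]
```

View pics/s1.png

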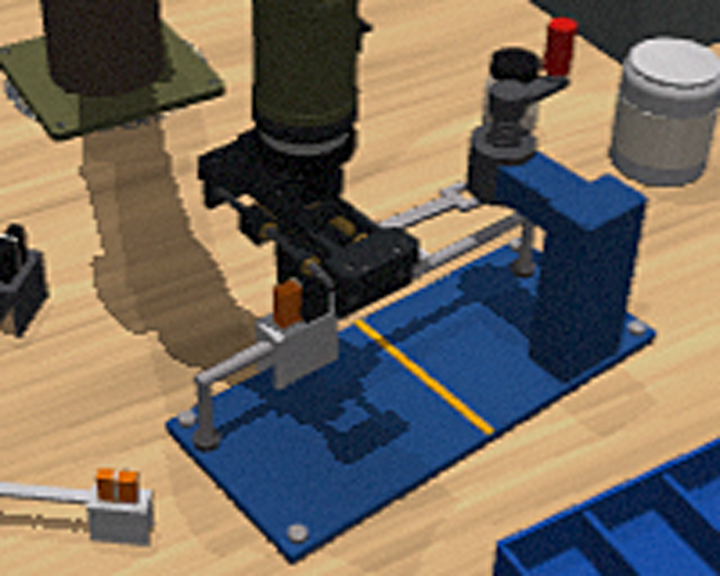

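The scene view shows the hanger's channel straddling the rail at about (305,350), tongue towards the boss. The black lid behind belongs to the jar, so there is nothing tall at the bolt. Lower it to contact.

{"op": "jog_arm", "data": {
  "moves": [
    {"claw":-1,"dp":[0,0,2],"angular":[0,0,0]},
    {"claw":-1,"dp":[0,0,1],"angular":[0,0,0]},
    {"claw":-1,"dp":[0,0,0.5],"angular":[0,0,0]},
    {"claw":-1,"dp":[0,0,0],"angular":[0,0,0]}
  ]
}}

```text
clock: 7.35
ee_pos: [0.5613, -0.0555, 0.1142]
eef_rot: [[-0.149, 0.989, 0.0], [0.989, 0.149, -0.0], [-0.0, 0.0, -1.0]]
wrist_force: [0.1, -0.2, -2.5]
opening: 0.0134
grasp_force: 40.0
```

{"op": "jog_arm", "data": {
  "moves": [
    {"claw":-1,"dp":[0,0,0.7],"angular":[0,0,0]},
    {"claw":-1,"dp":[0,0,0.6],"angular":[0,0,0]},
    {"claw":-1,"dp":[0,0,0],"angular":[0,0,0]}
  ]
}}

```text
clock: 7.65
ee_pos: [0.5614, -0.0555, 0.1135]
eef_rot: [[-0.149, 0.989, 0.0], [0.989, 0.149, -0.0], [-0.0, 0.0, -1.0]]
wrist_force: [-0.8, -0.5, 4.5]
opening: 0.0142
grasp_force: 40.0
```

Run:
```python
from h import *
s=arm.get_state();c=imaging.get_calibration("wrist");im=imaging.capture("wrist");cv2.imwrite("pics/w4.png",im)
print(s['ee_pos'],s['wrist_force'],s['ft_torque'])
h,_=blobs(im,*R_['yellow']);print(h)
for b,ce in h: print(plane(c,ce,.012))
pm=np.array([.5471,.0339]);u=np.array([np.cos(np.radians(98.3)),np.sin(np.radians(98.3))])
print((s['eef_rot'].T@(np.r_[pm+u*.008,.2]-s['ee_pos'])*1000))
```

```text
[ 0.5614 -0.0555  0.1135] [-0.8307 -0.5432  4.5326] [-0.054   0.2321  0.006 ]
[([266, 81, 39, 13, 463], [284.86, 87.34]), ([336, 81, 167, 13, 1931], [419.62, 87.28]), ([266, 315, 2, 6, 11], [266.55, 317.55]), ([373, 318, 4, 39, 77], [374.71, 337.34]), ([264, 322, 5, 36, 89], [265.91, 338.85])]
[0.5219 0.0293 0.012 ]
[0.6169 0.0438 0.012 ]
[ 0.5277 -0.1723  0.012 ]
[ 0.6313 -0.1798  0.012 ]
[ 0.5293 -0.1971  0.012 ]
[ 98.5196  -0.729  -86.557 ]
```

{"op": "jog_arm", "data": {
  "moves": [
    {"claw":-1,"dp":[2,0,-0.6],"angular":[0,0,0]},
    {"claw":-1,"dp":[10,0,0],"angular":[0,0,0]},
    {"claw":-1,"dp":[18,0,0],"angular":[0,0,0]},
    {"claw":-1,"dp":[20,0,0],"angular":[0,0,0]},
    {"claw":-1,"dp":[20,0,0],"angular":[0,0,0]},
    {"claw":-1,"dp":[18,-0.4,0],"angular":[0,0,0]},
    {"claw":-1,"dp":[8,0,0],"angular":[0,0,0]},
    {"claw":-1,"dp":[2,0,0],"angular":[0,0,0]}
  ]
}}

```text
clock: 8.5
ee_pos: [0.546, 0.0435, 0.1135]
eef_rot: [[-0.152, 0.988, 0.0], [0.988, 0.152, 0.001], [0.001, 0.0, -1.0]]
wrist_force: [-0.9, 2.2, 1.0]
opening: 0.0139
grasp_force: 40.0
```

{"op": "jog_arm", "data": {
  "moves": [
    {"claw":-1,"dp":[0,0,0],"angular":[0,0,0]},
    {"claw":-1,"dp":[0,0,0],"angular":[0,0,0]}
  ]
}}

```text
clock: 8.7
ee_pos: [0.5465, 0.0411, 0.1135]
eef_rot: [[-0.149, 0.989, 0.0], [0.989, 0.149, 0.0], [0.0, 0.0, -1.0]]
wrist_force: [-0.3, 1.5, 0.1]
opening: 0.0135
grasp_force: 40.0
```

Run:
```python
from h import *
s=arm.get_state();print(s['ee_pos'],s['wrist_force'],s['ft_torque'])
S=imaging.get_calibration("scene")
im=imaging.capture("scene");cv2.imwrite("pics/s2.png",im)
h,_=blobs(im[200:280,280:400],*R_['orange'],4);print([(b[0]+280,b[1]+200,b[2],b[3],c[0]+280,c[1]+200) for b,c in h])
W=imaging.get_calibration("wrist");im=imaging.capture("wrist");cv2.imwrite("pics/w5.png",im)
print(blobs(im,*R_['orange'],4)[0])
pm=np.array([.547,.0335]);u=np.array([np.cos(np.radians(98.4)),np.sin(np.radians(98.4))])
for a in(-.02,0,.02): print(a,proj(S,np.r_[pm+u*a,.126]),proj(W,np.r_[pm+u*a,.126]))
c=im[:]
cv2.imwrite("pics/both.png",np.vstack([cv2.resize(im[180:360,200:440],(480,360)),cv2.resize(cv2.imread('pics/s2.png')[190:290,270:430],(480,300))])[:600])
```

```text
[0.5465 0.0411 0.1135] [-0.2973  1.4681  0.059 ] [ 0.3041 -0.0605  0.0226]
[(343, 216, 8, 13, 346.54, 221.41)]
[([306, 233, 30, 67, 1883], [320.36, 267.22]), ([306, 306, 29, 7, 203], [320.0, 309.0])]
-0.02 [343.5099 218.4919] [321.1103 340.7729]
0 [348.8056 215.9046] [321.2528 306.3696]
0.02 [354.007  213.3629] [321.4089 268.5474]
```

View pics/both.png

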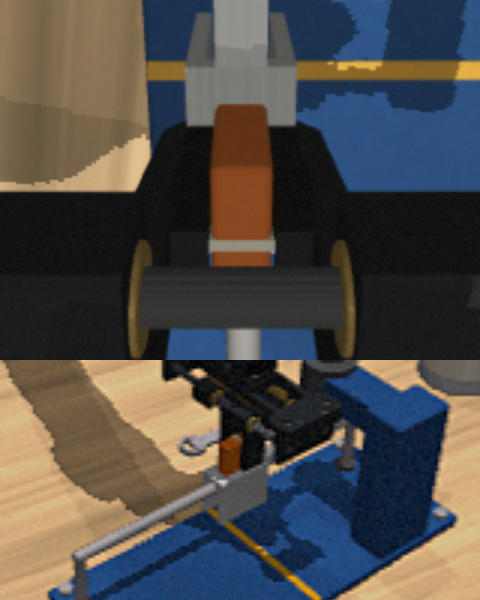

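The wrist crop shows the fin's white line at row ~302, about 2 mm past the predicted stripe position towards the bolt; the scene crop shows the hanger seated over the stripe. Nudge it back 1.5 mm and release.

{"op": "jog_arm", "data": {
  "moves": [
    {"claw":-1,"dp":[-1.5,0,0],"angular":[0,0,0]},
    {"claw":-1,"dp":[0,0,0],"angular":[0,0,0]},
    {"claw":0.2,"dp":[0,0,0],"angular":[0,0,0]},
    {"claw":0.2,"dp":[0,0,0],"angular":[0,0,0]},
    {"claw":0.2,"dp":[0,0,0],"angular":[0,0,0]},
    {"claw":0.2,"dp":[0,0,0],"angular":[0,0,0]},
    {"claw":0.2,"dp":[0,0,0],"angular":[0,0,0]},
    {"claw":0.2,"dp":[0,0,0],"angular":[0,0,0]}
  ]
}}

```text
clock: 9.6
ee_pos: [0.5465, 0.0398, 0.1135]
eef_rot: [[-0.149, 0.989, 0.0], [0.989, 0.149, -0.0], [-0.0, 0.0, -1.0]]
wrist_force: [-0.7, -0.2, -0.6]
opening: 0.0527
grasp_force: 0.0
```

{"op": "jog_arm", "data": {
  "moves": [
    {"claw":0.2,"dp":[0,0,-5],"angular":[0,0,0]},
    {"claw":0.2,"dp":[0,0,-20],"angular":[0,0,0]},
    {"claw":0.2,"dp":[0,0,-45],"angular":[0,0,0]},
    {"claw":0.2,"dp":[0,0,-50],"angular":[0,0,0]},
    {"claw":0.2,"dp":[0,0,-50],"angular":[0,0,0]},
    {"claw":0.2,"dp":[0,0,-25],"angular":[0,0,0]},
    {"claw":0.2,"dp":[0,0,0],"angular":[0,0,0]},
    {"claw":0.2,"dp":[0,0,0],"angular":[0,0,0]}
  ]
}}

```text
clock: 10.4
ee_pos: [0.5462, 0.0396, 0.3087]
eef_rot: [[-0.149, 0.989, 0.0], [0.989, 0.149, -0.001], [-0.001, 0.0, -1.0]]
wrist_force: [-0.2, 0.1, -0.3]
opening: 0.0528
grasp_force: 0.0
```

Run:
```python
from h import *
s=arm.get_state();print(s['ee_pos'],s['eef_rot'],s['q'],s['wrist_force'])
c={n:imaging.get_calibration(n) for n in("top","scene","wrist")}
for n in c:
    im=imaging.capture(n);cv2.imwrite(f"pics/{n}9.png",im)
    print(n,'orange',[x for x in blobs(im,*R_['orange'],4)[0]],'red',blobs(im,*R_['red'])[0])
    print('   proj mark@126',proj(c[n],(.547,.0335,.126)),'grip',proj(c[n],(.5206,.2064,.265)))
cv2.imwrite("pics/b9.png",np.vstack([cv2.resize(cv2.imread('pics/scene9.png')[150:280,270:430],(480,390)),cv2.resize(cv2.imread('pics/wrist9.png')[0:262],(480,196))]))
```

```text
[0.5462 0.0396 0.3087] [[-0.1493  0.9888  0.0004]
 [ 0.9888  0.1493 -0.0006]
 [-0.0006  0.0003 -1.    ]] [ 11.4378  32.5309 -33.615   98.6061  21.2721  55.3195 -21.7306] [-0.1996  0.0625 -0.2624]
top orange [([383, 145, 3, 2, 4], [384.25, 145.25]), ([387, 147, 3, 2, 4], [388.0, 147.5]), ([430, 252, 7, 6, 31], [433.23, 254.58]), ([421, 255, 8, 6, 34], [424.15, 257.5])] red [([232, 172, 8, 8, 52], [235.54, 175.15])]
   proj mark@126 [301.1455 168.6492] grip [235.3575 174.9469]
scene orange [([500, 9, 4, 2, 4], [501.5, 9.25]), ([287, 62, 1, 5, 5], [287.0, 64.0]), ([333, 81, 4, 3, 4], [334.5, 82.0]), ([442, 90, 5, 2, 5], [444.0, 90.6]), ([630, 146, 4, 2, 4], [631.5, 146.5]), ([595, 152, 3, 3, 4], [596.25, 153.0]), ([193, 204, 9, 16, 67], [197.6, 210.34]), ([184, 208, 12, 14, 88], [189.82, 214.49]), ([342, 213, 12, 15, 99], [348.01, 219.78]), ([267, 280, 5, 9, 36], [269.11, 283.75]), ([273, 281, 5, 3, 15], [275.0, 282.0]), ([273, 285, 5, 4, 16], [274.56, 286.31])] red [([391, 155, 10, 16, 86], [395.3, 161.88])]
   proj mark@126 [348.8056 215.9046] grip [396.3242 155.89  ]
wrist orange [([314, 166, 12, 17, 204], [319.5, 174.0]), ([314, 186, 12, 16, 180], [319.46, 193.83]), ([332, 345, 9, 8, 38], [335.95, 348.89]), ([340, 344, 7, 4, 18], [342.72, 344.94])] red []
   proj mark@126 [321.2934 184.553 ] grip [321.7898 -99.6926]
```

View pics/b9.png

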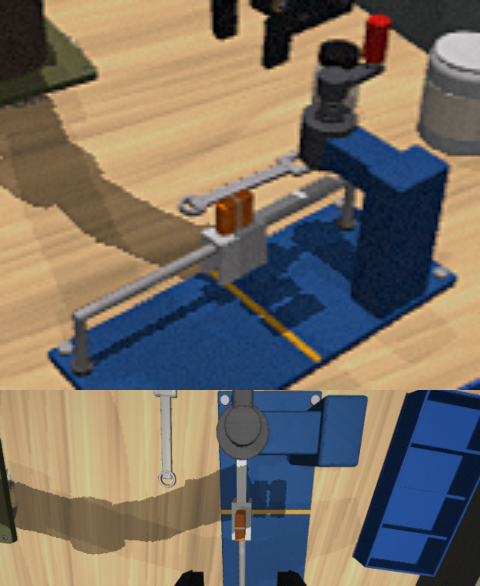

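The scene crop shows the hanger hooked and free-standing over the stripe. In the wrist picture its white line is at row ~184.4 (predicted 184.6), so it is on the mark. Next, the crank.

{"op": "jog_arm", "data": {
  "moves": [
    {"claw":0.2,"dp":[20,0,0],"angular":[0,0,0]},
    {"claw":0.2,"dp":[40,0,0],"angular":[0,0,0]},
    {"claw":0.2,"dp":[30,0,0],"angular":[0,0,0]},
    {"claw":0.2,"dp":[10,0,0],"angular":[0,0,0]},
    {"claw":0.2,"dp":[0,0,0],"angular":[0,0,0]},
    {"claw":0.2,"dp":[0,0,0],"angular":[0,0,0]}
  ]
}}

```text
clock: 11.15
ee_pos: [0.5317, 0.1369, 0.3077]
eef_rot: [[-0.148, 0.989, -0.001], [0.989, 0.148, -0.002], [-0.002, -0.002, -1.0]]
wrist_force: [0.5, -0.4, 0.4]
opening: 0.0528
grasp_force: 0.0
```

Run:
```python
from h import *
s=arm.get_state();W=imaging.get_calibration("wrist");im=imaging.capture("wrist");cv2.imwrite("pics/w10.png",im)
T=imaging.get_calibration("top");print(s['ee_pos'])
b=blobs(im,*R_['red'])[0];print(b)
hsv=cv2.cvtColor(im,cv2.COLOR_BGR2HSV)
m=cv2.inRange(hsv,(0,150,30),(6,255,255));n,l,st,ce=cv2.connectedComponentsWithStats(m);i=1+np.argmax(st[1:,4])
# brighter top disc
v=hsv[...,2][l==i];th,mk=cv2.threshold(v.reshape(-1,1),0,255,cv2.THRESH_OTSU)
yx=np.argwhere(l==i);top=yx[(v>th)];print(st[i],th,top.mean(0)[::-1],np.ptp(top,axis=0))
print(tri((T,(235.5,175.1)),(W,top.mean(0)[::-1])), plane(W,top.mean(0)[::-1],.265))
```

```text
[0.5317 0.1369 0.3077]
[([301, 100, 42, 44, 1369], [321.52, 121.95])]
[ 301  100   42   44 1369] 165.0 [322.2572 111.878 ] [28 39]
(array([0.5213, 0.2106, 0.244 ]), [0.0008094003663850132, 0.0008094003663849934]) [0.5203 0.212  0.265 ]
```

Run:
```python
from h import *
W=imaging.get_calibration("wrist")
R=np.array(W['R']);print(-R.T@np.array(W['t']))
for z in(.265,.22):
    for dx,dy in((0,0),(.012,0),(-.012,0),(0,.012),(0,-.012)): print(z,dx,dy,proj(W,(.521+dx,.2065+dy,z)))
im=cv2.imread("pics/w10.png");print(im[96:148:2,321].tolist())
```

```text
[0.5185 0.2207 0.4367]
0.265 0 0 [321.6312 121.4043]
0.265 0.012 0 [343.1803 124.695 ]
0.265 -0.012 0 [299.9437 118.1016]
0.265 0 0.012 [324.9451  98.7195]
0.265 0 -0.012 [318.4632 143.0985]
0.22 0 0 [321.5061 115.7837]
0.22 0.012 0 [338.6895 118.4212]
0.22 -0.012 0 [304.235  113.1391]
0.22 0 0.012 [324.1322  97.6904]
0.22 0 -0.012 [318.9725 133.2461]
[[86, 53, 28], [87, 55, 31], [20, 20, 79], [41, 47, 190], [54, 60, 213], [61, 67, 213], [61, 68, 213], [62, 68, 214], [61, 66, 212], [60, 66, 213], [61, 67, 213], [29, 31, 128], [27, 30, 128], [28, 30, 126], [30, 31, 128], [27, 30, 125], [24, 26, 124], [25, 29, 125], [26, 30, 125], [23, 26, 124], [26, 28, 125], [22, 26, 122], [24, 26, 121], [21, 24, 117], [37, 38, 66], [52, 52, 52]]
```

{"op": "jog_arm", "data": {
  "moves": [
    {"claw":0.2,"dp":[20,0,0],"angular":[0,0,0]},
    {"claw":0.2,"dp":[30,0,0],"angular":[0,0,0]},
    {"claw":0.2,"dp":[18,0,0],"angular":[0,0,0]},
    {"claw":0.2,"dp":[2,0,0],"angular":[0,0,0]},
    {"claw":0.2,"dp":[0,0,0],"angular":[0,0,0]},
    {"claw":0.2,"dp":[0,0,25],"angular":[0,0,0]},
    {"claw":0.2,"dp":[0,0,25],"angular":[0,0,0]},
    {"claw":0.2,"dp":[0,0,8],"angular":[0,0,0]}
  ]
}}

```text
clock: 12.0
ee_pos: [0.5208, 0.2043, 0.2482]
eef_rot: [[-0.146, 0.989, -0.004], [0.989, 0.146, -0.004], [-0.004, -0.004, -1.0]]
wrist_force: [-0.5, -0.5, -0.5]
opening: 0.0526
grasp_force: 0.0
```

{"op": "jog_arm", "data": {
  "moves": [
    {"claw":0.2,"dp":[0,0,0],"angular":[0,0,0]},
    {"claw":-1,"dp":[0,0,0],"angular":[0,0,0]},
    {"claw":-1,"dp":[0,0,0],"angular":[0,0,0]},
    {"claw":-1,"dp":[0,0,0],"angular":[0,0,0]},
    {"claw":-1,"dp":[0,0,0],"angular":[0,0,0]},
    {"claw":-1,"dp":[0,0,0],"angular":[0,0,0]},
    {"claw":-1,"dp":[0,0,0],"angular":[0,0,0]}
  ],
  "squeeze": 30
}}

```text
clock: 12.7
ee_pos: [0.5213, 0.2081, 0.2507]
eef_rot: [[-0.15, 0.989, 0.001], [0.989, 0.15, 0.0], [0.0, 0.001, -1.0]]
wrist_force: [0.4, -0.0, -0.4]
opening: 0.0231
grasp_force: 30.0
```

Run:
```python
from h import *
s=arm.get_state();print(s)
ax=np.array([.529,.152]);print(s['ee_pos'][:2]-ax,np.linalg.norm(s['ee_pos'][:2]-ax))
R=s['eef_rot'];u0=s['ee_pos'][:2]-ax;u0=u0/np.linalg.norm(u0)*.055
```

```text
{'clock': 12.7, 'q': array([ -8.1496,  37.313 , -30.9401, 100.644 ,  24.4644,  48.8294,
       -41.6995]), 'joint_velocities': array([-0.0544,  0.0432,  0.04  ,  0.1652, -0.0338,  0.0801, -0.0346]), 'effort': array([  0.0911, -47.5173,  -5.0408, -13.3867,  -0.0654,   0.1049,
        -0.0016]), 'ee_pos': array([0.5213, 0.2081, 0.2507]), 'eef_rot': array([[-0.1496,  0.9888,  0.0006],
       [ 0.9888,  0.1496,  0.0003],
       [ 0.0002,  0.0006, -1.    ]]), 'wrist_force': array([ 0.438 , -0.0218, -0.3547]), 'ft_torque': array([-0.0389, -0.1829, -0.0457]), 'grasp_force': 29.999976083636284, 'opening': 0.02313819570465318}
[-0.0077  0.0561] 0.05667844963909774
```

```bash
cat >> h.py <<'E'
C0=np.array([.5213,.2081]);TX=np.array([-.1496,.9888]);TY=np.array([.9888,.1496])
CEN=C0-.055*TX
def obs(tag,n=4):
    F=[];P=[];im=[]
    for i in range(n):
        im.append(imaging.capture("scene").astype(np.float32));s=arm.get_state();F.append(s['wrist_force']);P.append(s['ee_pos'])
    F=np.array(F);p=np.mean(P,0);d=p[:2]-CEN;a,b=d@TX,d@TY;phi=np.arctan2(-b,a)
    rad=(a*TX+b*TY)/np.hypot(a,b);tan=np.array([-rad[1],rad[0]]) # ccw
    m=np.mean(im,0);np.save(f"pics/{tag}.npy",m[120:260,340:460])
    f=F.mean(0);print(f"{tag} t={s['clock']:.2f} phi={phi:.3f} r={np.hypot(a,b)*1e3:.1f} z={p[2]:.4f} Fz={f[2]:.2f}+-{F[:,2].std():.2f} Frad={f[:2]@rad:.2f} Ftan={f[:2]@tan:.2f} grip={s['grasp_force']:.0f} op={s['opening']:.4f} q7={s['q'][6]:.0f}")
    T=np.array(s['ft_torque']);print("  tq",T)
def steps(a,b,n):
    ph=np.linspace(a,b,n+1)
    for i in range(n): print(round(ph[i+1],2),[round(55*(np.cos(ph[i+1])-np.cos(ph[i])),1),round(-55*(np.sin(ph[i+1])-np.sin(ph[i])),1)])
E
python3 - <<'E'
from h import *
obs("a0",8);steps(0,3.0,30)
S=imaging.get_calibration("scene")
for z in(.175,.19,.21,.225): print(z,proj(S,(.529,.152,z)))
E
```

```text
a0 t=13.10 phi=0.002 r=55.0 z=0.2505 Fz=0.15+-0.45 Frad=0.52 Ftan=-0.50 grip=30 op=0.0231 q7=-42
  tq [ 0.0858 -0.1897 -0.0553]
0.1 [np.float64(-0.3), np.float64(-5.5)]
0.2 [np.float64(-0.8), np.float64(-5.4)]
0.3 [np.float64(-1.4), np.float64(-5.3)]
0.4 [np.float64(-1.9), np.float64(-5.2)]
0.5 [np.float64(-2.4), np.float64(-5.0)]
0.6 [np.float64(-2.9), np.float64(-4.7)]
0.7 [np.float64(-3.3), np.float64(-4.4)]
0.8 [np.float64(-3.7), np.float64(-4.0)]
0.9 [np.float64(-4.1), np.float64(-3.6)]
1.0 [np.float64(-4.5), np.float64(-3.2)]
1.1 [np.float64(-4.8), np.float64(-2.7)]
1.2 [np.float64(-5.0), np.float64(-2.2)]
1.3 [np.float64(-5.2), np.float64(-1.7)]
1.4 [np.float64(-5.4), np.float64(-1.2)]
1.5 [np.float64(-5.5), np.float64(-0.7)]
1.6 [np.float64(-5.5), np.float64(-0.1)]
1.7 [np.float64(-5.5), np.float64(0.4)]
1.8 [np.float64(-5.4), np.float64(1.0)]
1.9 [np.float64(-5.3), np.float64(1.5)]
2.0 [np.float64(-5.1), np.float64(2.0)]
2.1 [np.float64(-4.9), np.float64(2.5)]
2.2 [np.float64(-4.6), np.float64(3.0)]
2.3 [np.float64(-4.3), np.float64(3.5)]
2.4 [np.float64(-3.9), np.float64(3.9)]
2.5 [np.float64(-3.5), np.float64(4.2)]
2.6 [np.float64(-3.1), np.float64(4.6)]
2.7 [np.float64(-2.6), np.float64(4.8)]
2.8 [np.float64(-2.1), np.float64(5.1)]
2.9 [np.float64(-1.6), np.float64(5.3)]
3.0 [np.float64(-1.0), np.float64(5.4)]
0.175 [379.9985 187.9338]
0.19 [380.4615 183.7219]
0.21 [381.0899 178.0013]
0.225 [381.5696 173.6304]
```

{"op": "jog_arm", "data": {
  "moves": [
    {"claw":-1,"dp":[-0.3,-5.5,0],"angular":[0,0,0]},
    {"claw":-1,"dp":[-0.8,-5.4,0],"angular":[0,0,0]},
    {"claw":-1,"dp":[-1.4,-5.3,0],"angular":[0,0,0]},
    {"claw":-1,"dp":[-1.9,-5.2,0],"angular":[0,0,0]},
    {"claw":-1,"dp":[-2.4,-5.0,0],"angular":[0,0,0]},
    {"claw":-1,"dp":[0,0,0],"angular":[0,0,0]},
    {"claw":-1,"dp":[0,0,0],"angular":[0,0,0]}
  ]
}}

```text
clock: 13.8
ee_pos: [0.4951, 0.1964, 0.2502]
eef_rot: [[-0.149, 0.989, -0.002], [0.989, 0.149, -0.002], [-0.002, -0.002, -1.0]]
wrist_force: [-0.6, -1.7, 0.7]
opening: 0.0231
grasp_force: 30.0
```

Run:
```python
from h import *
obs("a5",5)
```

```text
a5 t=14.05 phi=0.517 r=54.8 z=0.2502 Fz=-0.02+-0.54 Frad=-1.15 Ftan=1.12 grip=30 op=0.0232 q7=-43
  tq [-0.4041 -0.0288 -0.0021]
```

```bash
cat >> h.py <<'E'
def shift(a,b):
    A=np.load(f"pics/{a}.npy");B=np.load(f"pics/{b}.npy")
    y0,y1,x0,x1=40,66,32,50
    r=cv2.matchTemplate(B[y0-6:y1+6,x0-4:x1+4],A[y0:y1,x0:x1],cv2.TM_SQDIFF)
    j,i=np.unravel_index(r.argmin(),r.shape)
    def sp(v,k): 
        if k in(0,len(v)-1): return k
        return k+.5*(v[k-1]-v[k+1])/(v[k-1]-2*v[k]+v[k+1])
    print(f"  shift {a}->{b}: down {sp(r[:,i],j)-6:.2f} right {sp(r[j],i)-4:.2f}  diff {np.abs(A-B)[y0:y1,x0:x1].mean():.1f}")
E
python3 -c "
from h import *
shift('a0','a5')"
```

```text
shift a0->a5: down 0.09 right -0.23  diff 17.3
```

{"op": "jog_arm", "data": {
  "moves": [
    {"claw":-1,"dp":[-2.9,-4.7,0],"angular":[0,0,0]},
    {"claw":-1,"dp":[-3.3,-4.4,0],"angular":[0,0,0]},
    {"claw":-1,"dp":[0,0,0],"angular":[0,0,0]}
  ]
}}

```text
clock: 14.35
ee_pos: [0.4876, 0.1889, 0.2506]
eef_rot: [[-0.149, 0.989, -0.0], [0.989, 0.149, -0.001], [-0.001, -0.0, -1.0]]
wrist_force: [1.2, -1.6, 0.4]
opening: 0.0229
grasp_force: 30.0
```

```bash
python3 -c "
from h import *
obs('a7',5);shift('a5','a7')"
```

```text
a7 t=14.60 phi=0.719 r=54.8 z=0.2504 Fz=0.29+-0.58 Frad=-1.96 Ftan=1.04 grip=30 op=0.0232 q7=-43
  tq [-0.5626 -0.3514  0.0491]
  shift a5->a7: down 0.16 right -0.22  diff 10.5
```

{"op": "jog_arm", "data": {
  "moves": [
    {"claw":-1,"dp":[-3.7,-4.0,0],"angular":[0,0,0]},
    {"claw":-1,"dp":[-4.1,-3.6,0],"angular":[0,0,0]},
    {"claw":-1,"dp":[0,0,0],"angular":[0,0,0]}
  ]
}}

```text
clock: 14.9
ee_pos: [0.4815, 0.1801, 0.2506]
eef_rot: [[-0.149, 0.989, 0.0], [0.989, 0.149, -0.001], [-0.001, 0.0, -1.0]]
wrist_force: [3.0, -1.5, 0.2]
opening: 0.0233
grasp_force: 30.0
```

```bash
python3 -c "
from h import *
obs('a9',5);shift('a7','a9')"
```

```text
a9 t=15.15 phi=0.916 r=54.8 z=0.2504 Fz=0.43+-0.56 Frad=-4.40 Ftan=1.10 grip=30 op=0.0230 q7=-42
  tq [-0.6598 -0.7434 -0.0164]
  shift a7->a9: down 0.45 right -0.59  diff 14.4
```

{"op": "jog_arm", "data": {
  "moves": [
    {"claw":-1,"dp":[-4.8,-2.6,0],"angular":[0,0,0]},
    {"claw":-1,"dp":[-5.0,-2.3,0],"angular":[0,0,0]},
    {"claw":-1,"dp":[0,0,0],"angular":[0,0,0]}
  ]
}}

```text
clock: 15.45
ee_pos: [0.4774, 0.1699, 0.2504]
eef_rot: [[-0.149, 0.989, -0.001], [0.989, 0.149, -0.001], [-0.0, -0.001, -1.0]]
wrist_force: [0.4, -0.6, 0.6]
opening: 0.023
grasp_force: 30.0
```

```bash
python3 -c "
from h import *
obs('a11',6);shift('a9','a11')"
```

```text
a11 t=15.75 phi=1.117 r=54.6 z=0.2503 Fz=0.19+-0.39 Frad=-1.02 Ftan=1.10 grip=30 op=0.0233 q7=-42
  tq [-0.2544 -0.1457  0.0202]
  shift a9->a11: down 1.44 right -2.09  diff 23.1
```

{"op": "jog_arm", "data": {
  "moves": [
    {"claw":-1,"dp":[-5.2,-1.7,0],"angular":[0,0,0]},
    {"claw":-1,"dp":[-5.2,-1.2,0],"angular":[0,0,0]},
    {"claw":-1,"dp":[0,0,0],"angular":[0,0,0]}
  ]
}}

```text
clock: 16.05
ee_pos: [0.4755, 0.1588, 0.2501]
eef_rot: [[-0.149, 0.989, -0.003], [0.989, 0.149, -0.002], [-0.001, -0.003, -1.0]]
wrist_force: [-4.1, 0.6, -0.8]
opening: 0.0233
grasp_force: 30.0
```

```bash
python3 -c "
from h import *
obs('a13',6);shift('a11','a13');shift('a9','a13')"
```

```text
a13 t=16.35 phi=1.323 r=54.2 z=0.2500 Fz=0.36+-0.62 Frad=4.87 Ftan=1.10 grip=30 op=0.0234 q7=-41
  tq [-0.1071  1.1     0.0385]
  shift a11->a13: down 0.30 right -0.38  diff 14.0
  shift a9->a13: down 6.00 right -2.19  diff 31.2
```

```bash
python3 -c "
from h import *
for c in (38,44):
  for t in ('a0','a5','a7','a9','a11','a13'):
    A=np.load(f'pics/{t}.npy').mean(2); print(c,t,A[30:74,c:c+4].mean(1).astype(int).tolist())
"
```

```text
38 a0 [167, 167, 163, 160, 159, 157, 158, 158, 162, 159, 157, 160, 174, 101, 17, 14, 20, 20, 23, 15, 7, 1, 57, 77, 73, 74, 76, 54, 28, 30, 31, 31, 29, 27, 54, 34, 45, 40, 35, 51, 26, 71, 71, 75]
38 a5 [67, 66, 64, 63, 63, 58, 56, 57, 52, 55, 77, 114, 178, 104, 18, 15, 19, 22, 21, 16, 8, 6, 80, 76, 73, 74, 70, 40, 28, 30, 30, 30, 28, 31, 51, 38, 39, 52, 29, 53, 23, 70, 71, 73]
38 a7 [7, 10, 21, 27, 24, 22, 20, 23, 22, 23, 21, 47, 61, 67, 28, 26, 26, 29, 36, 26, 28, 24, 74, 75, 74, 69, 67, 36, 28, 29, 30, 29, 29, 32, 44, 44, 33, 50, 27, 56, 24, 70, 70, 73]
38 a9 [100, 71, 41, 38, 41, 31, 32, 31, 31, 27, 26, 27, 25, 24, 29, 32, 33, 37, 41, 37, 37, 34, 60, 72, 67, 69, 67, 35, 29, 30, 33, 29, 27, 35, 43, 51, 35, 52, 31, 50, 24, 71, 70, 73]
38 a11 [105, 46, 13, 13, 14, 15, 14, 12, 11, 10, 13, 12, 12, 13, 10, 16, 26, 23, 20, 24, 20, 26, 36, 71, 70, 70, 67, 29, 29, 29, 29, 28, 30, 37, 42, 46, 32, 51, 32, 44, 26, 71, 70, 73]
38 a13 [14, 13, 14, 12, 11, 11, 9, 10, 11, 12, 14, 28, 31, 19, 12, 19, 19, 22, 21, 16, 4, 25, 43, 34, 50, 71, 63, 29, 31, 29, 30, 30, 29, 45, 35, 49, 28, 49, 40, 43, 30, 
[... 429 characters left out ...]
14, 17, 16, 13, 14, 16, 11, 20, 26, 27, 26, 24, 17, 10, 7, 75, 96, 83, 77, 65, 60, 66, 62, 70, 69, 81, 82, 64, 45, 55, 62, 63, 63, 69, 65, 41]
44 a9 [11, 12, 13, 15, 15, 13, 11, 12, 13, 10, 11, 10, 10, 20, 37, 18, 20, 20, 23, 18, 9, 4, 5, 71, 86, 87, 89, 63, 65, 65, 62, 70, 69, 80, 82, 64, 47, 40, 42, 62, 50, 70, 65, 39]
44 a11 [14, 34, 50, 58, 71, 82, 78, 89, 95, 112, 121, 121, 136, 112, 39, 14, 19, 20, 19, 19, 12, 6, 7, 55, 73, 84, 70, 64, 59, 66, 63, 71, 70, 80, 81, 73, 76, 59, 32, 34, 33, 41, 51, 43]
44 a13 [19, 57, 103, 113, 99, 96, 92, 94, 147, 163, 166, 168, 175, 126, 36, 15, 19, 20, 21, 21, 10, 4, 23, 77, 66, 68, 64, 64, 63, 65, 63, 70, 74, 79, 81, 76, 76, 51, 32, 35, 35, 35, 36, 33]
```

```bash
cat >> h.py <<'E'
def edge(t):
    A=np.load(f'pics/{t}.npy').mean(2);out=[]
    for c in(36,38,40):
        v=A[50:68,c:c+3].mean(1);out.append([int(x) for x in v])
    v=A[50:68,38:42].mean(1);k=[i for i in range(3,17) if v[i]>=50>v[i+1]]
    print("  edge",t,[round(float(50+i+(v[i]-50)/(v[i]-v[i+1])),2) for i in k],v.astype(int).tolist())
E
python3 -c "
from h import *
for t in ('a0','a5','a7','a9','a11','a13'): edge(t)"
```

```text
edge a0 [57.18, 64.21] [7, 1, 57, 77, 73, 74, 76, 54, 28, 30, 31, 31, 29, 27, 54, 34, 45, 40]
  edge a5 [56.69, 64.14] [8, 6, 80, 76, 73, 74, 70, 40, 28, 30, 30, 30, 28, 31, 51, 38, 39, 52]
  edge a7 [56.55] [28, 24, 74, 75, 74, 69, 67, 36, 28, 29, 30, 29, 29, 32, 44, 44, 33, 50]
  edge a9 [56.56, 65.09] [37, 34, 60, 72, 67, 69, 67, 35, 29, 30, 33, 29, 27, 35, 43, 51, 35, 52]
  edge a11 [56.46] [20, 26, 36, 71, 70, 70, 67, 29, 29, 29, 29, 28, 30, 37, 42, 46, 32, 51]
  edge a13 [56.4] [4, 25, 43, 34, 50, 71, 63, 29, 31, 29, 30, 30, 29, 45, 35, 49, 28, 49]
```

{"op": "jog_arm", "data": {
  "moves": [
    {"claw":-1,"dp":[-6.0,-0.7,0],"angular":[0,0,0]},
    {"claw":-1,"dp":[-5.7,-0.1,0],"angular":[0,0,0]},
    {"claw":-1,"dp":[0,0,0],"angular":[0,0,0]}
  ]
}}

```text
clock: 16.65
ee_pos: [0.4759, 0.1467, 0.2498]
eef_rot: [[-0.149, 0.989, -0.004], [0.989, 0.149, -0.003], [-0.002, -0.005, -1.0]]
wrist_force: [-6.8, -0.8, -0.3]
opening: 0.0229
grasp_force: 30.0
```

```bash
python3 -c "
from h import *
obs('a15',5);edge('a15')"
```

```text
a15 t=16.90 phi=1.550 r=54.1 z=0.2498 Fz=0.17+-0.44 Frad=6.30 Ftan=0.66 grip=30 op=0.0234 q7=-40
  tq [-0.3176  1.1922 -0.0338]
  edge a15 [54.42, 65.21] [5, 12, 77, 75, 59, 36, 33, 28, 30, 27, 28, 28, 28, 47, 34, 54, 32, 50]
```

{"op": "jog_arm", "data": {
  "moves": [
    {"claw":-1,"dp":[-5.5,0.2,0],"angular":[0,0,0]},
    {"claw":-1,"dp":[-5.4,0.8,0],"angular":[0,0,0]},
    {"claw":-1,"dp":[0,0,0],"angular":[0,0,0]}
  ]
}}

```text
clock: 17.2
ee_pos: [0.4786, 0.1354, 0.2497]
eef_rot: [[-0.148, 0.989, -0.005], [0.989, 0.148, -0.004], [-0.003, -0.005, -1.0]]
wrist_force: [-6.2, -1.6, 0.9]
opening: 0.0231
grasp_force: 30.0
```

```bash
python3 -c "
from h import *
obs('a17',5);edge('a17')"
```

```text
a17 t=17.45 phi=1.765 r=54.1 z=0.2497 Fz=0.28+-0.55 Frad=6.48 Ftan=0.18 grip=30 op=0.0230 q7=-39
  tq [-0.6038  1.134  -0.0401]
  edge a17 [55.68, 65.03] [4, 25, 32, 74, 72, 75, 38, 27, 29, 30, 31, 28, 27, 49, 32, 50, 34, 45]
```

{"op": "jog_arm", "data": {
  "moves": [
    {"claw":-1,"dp":[-5.4,1.0,0],"angular":[0,0,0]},
    {"claw":-1,"dp":[-5.2,1.6,0],"angular":[0,0,0]},
    {"claw":-1,"dp":[0,0,0],"angular":[0,0,0]}
  ]
}}

```text
clock: 17.75
ee_pos: [0.4836, 0.125, 0.2498]
eef_rot: [[-0.148, 0.989, -0.003], [0.989, 0.148, -0.004], [-0.003, -0.004, -1.0]]
wrist_force: [-4.5, -2.6, 0.3]
opening: 0.0232
grasp_force: 30.0
```

```bash
python3 -c "
from h import *
obs('a19',5);edge('a19')"
```

```text
a19 t=18.00 phi=1.978 r=54.2 z=0.2499 Fz=0.18+-0.44 Frad=5.26 Ftan=0.72 grip=30 op=0.0233 q7=-37
  tq [-0.7447  0.7971  0.0516]
  edge a19 [56.1, 63.05] [5, 27, 36, 57, 57, 75, 52, 28, 28, 30, 30, 27, 27, 50, 33, 49, 38, 41]
```

{"op": "jog_arm", "data": {
  "moves": [
    {"claw":-1,"dp":[-4.9,2.3,0],"angular":[0,0,0]},
    {"claw":-1,"dp":[-4.6,2.8,0],"angular":[0,0,0]},
    {"claw":-1,"dp":[0,0,0],"angular":[0,0,0]}
  ]
}}

```text
clock: 18.3
ee_pos: [0.4905, 0.1161, 0.2499]
eef_rot: [[-0.147, 0.989, -0.003], [0.989, 0.147, -0.004], [-0.004, -0.003, -1.0]]
wrist_force: [-4.0, -3.2, 0.5]
opening: 0.0238
grasp_force: 30.0
```

```bash
python3 -c "
from h import *
obs('a21',5);edge('a21')"
```

```text
a21 t=18.55 phi=2.187 r=54.2 z=0.2499 Fz=0.29+-0.39 Frad=5.50 Ftan=0.48 grip=30 op=0.0234 q7=-36
  tq [-0.8908  0.6547 -0.0792]
  edge a21 [55.99, 63.32, 65.12] [3, 37, 48, 36, 47, 59, 49, 30, 30, 30, 31, 29, 26, 57, 33, 51, 41, 36]
```

{"op": "jog_arm", "data": {
  "moves": [
    {"claw":-1,"dp":[-4.6,3.2,0],"angular":[0,0,0]},
    {"claw":-1,"dp":[-4.2,3.6,0],"angular":[0,0,0]},
    {"claw":-1,"dp":[0,0,0],"angular":[0,0,0]}
  ]
}}

```text
clock: 18.85
ee_pos: [0.4999, 0.1082, 0.2501]
eef_rot: [[-0.147, 0.989, -0.0], [0.989, 0.147, -0.004], [-0.004, -0.001, -1.0]]
wrist_force: [-2.3, -4.6, -0.9]
opening: 0.0233
grasp_force: 30.0
```

```bash
python3 -c "
from h import *
obs('a23',5);edge('a23')"
```

```text
a23 t=19.10 phi=2.400 r=54.3 z=0.2501 Fz=-0.45+-0.43 Frad=5.41 Ftan=0.59 grip=30 op=0.0231 q7=-35
  tq [-0.9884  0.5075 -0.0008]
  edge a23 [55.23, 57.23, 66.28] [8, 2, 29, 101, 78, 51, 45, 52, 42, 32, 28, 30, 28, 31, 30, 33, 54, 39]
```

{"op": "jog_arm", "data": {
  "moves": [
    {"claw":-1,"dp":[-3.5,4.2,0],"angular":[0,0,0]},
    {"claw":-1,"dp":[-3.1,4.6,0],"angular":[0,0,0]},
    {"claw":-1,"dp":[0,0,0],"angular":[0,0,0]}
  ]
}}

```text
clock: 19.4
ee_pos: [0.5094, 0.1032, 0.25]
eef_rot: [[-0.147, 0.989, -0.001], [0.989, 0.147, -0.004], [-0.003, -0.001, -1.0]]
wrist_force: [-2.7, -5.1, -0.4]
opening: 0.0234
grasp_force: 30.0
```

```bash
python3 -c "
from h import *
obs('a25',5);edge('a25')"
```

```text
a25 t=19.65 phi=2.611 r=54.4 z=0.2502 Fz=-0.59+-0.45 Frad=5.45 Ftan=0.30 grip=30 op=0.0234 q7=-34
  tq [-1.1893  0.2797  0.0386]
  edge a25 [57.6] [5, 6, 28, 95, 63, 61, 66, 57, 45, 35, 29, 30, 29, 29, 27, 34, 46, 43]
```

The drop came between φ=2.19 and 2.40: Fz fell about 0.7 N and the hub edge moved down about 3 px. The forward full turn therefore ends at φ≈−3.99.

Run:
```python
from h import *
ph=2.61-.15*np.arange(45);x=54.6*np.cos(ph);y=-54.6*np.sin(ph)
for i in range(44): print(i,round(ph[i+1],2),f"[{x[i+1]-x[i]:.1f}, {y[i+1]-y[i]:.1f}, 0]")
```

```text
0 2.46 [4.7, -6.7, 0]
1 2.31 [5.6, -6.0, 0]
2 2.16 [6.4, -5.0, 0]
3 2.01 [7.1, -4.0, 0]
4 1.86 [7.6, -2.9, 0]
5 1.71 [8.0, -1.7, 0]
6 1.56 [8.2, -0.5, 0]
7 1.41 [8.2, 0.7, 0]
8 1.26 [8.0, 1.9, 0]
9 1.11 [7.6, 3.1, 0]
10 0.96 [7.0, 4.2, 0]
11 0.81 [6.3, 5.2, 0]
12 0.66 [5.5, 6.1, 0]
13 0.51 [4.5, 6.8, 0]
14 0.36 [3.4, 7.4, 0]
15 0.21 [2.3, 7.9, 0]
16 0.06 [1.1, 8.1, 0]
17 -0.09 [-0.1, 8.2, 0]
18 -0.24 [-1.3, 8.1, 0]
19 -0.39 [-2.5, 7.8, 0]
20 -0.54 [-3.7, 7.3, 0]
21 -0.69 [-4.7, 6.7, 0]
22 -0.84 [-5.7, 5.9, 0]
23 -0.99 [-6.5, 5.0, 0]
24 -1.14 [-7.2, 4.0, 0]
25 -1.29 [-7.7, 2.9, 0]
26 -1.44 [-8.0, 1.7, 0]
27 -1.59 [-8.2, 0.5, 0]
28 -1.74 [-8.1, -0.8, 0]
29 -1.89 [-7.9, -2.0, 0]
30 -2.04 [-7.6, -3.1, 0]
31 -2.19 [-7.0, -4.2, 0]
32 -2.34 [-6.3, -5.2, 0]
33 -2.49 [-5.4, -6.1, 0]
34 -2.64 [-4.5, -6.9, 0]
35 -2.79 [-3.4, -7.4, 0]
36 -2.94 [-2.2, -7.9, 0]
37 -3.09 [-1.0, -8.1, 0]
38 -3.24 [0.2, -8.2, 0]
39 -3.39 [1.4, -8.1, 0]
40 -3.54 [2.6, -7.8, 0]
41 -3.69 [3.7, -7.3, 0]
42 -3.84 [4.8, -6.6, 0]
43 -3.99 [5.7, -5.9, 0]
```

{"op": "jog_arm", "data": {
  "moves": [
    {"claw":-1,"dp":[4.4,-6.8,0],"angular":[0,0,0]},
    {"claw":-1,"dp":[5.6,-6.0,0],"angular":[0,0,0]},
    {"claw":-1,"dp":[6.4,-5.0,0],"angular":[0,0,0]},
    {"claw":-1,"dp":[7.1,-4.0,0],"angular":[0,0,0]},
    {"claw":-1,"dp":[7.6,-2.9,0],"angular":[0,0,0]},
    {"claw":-1,"dp":[8.0,-1.7,0],"angular":[0,0,0]},
    {"claw":-1,"dp":[8.2,-0.5,0],"angular":[0,0,0]},
    {"claw":-1,"dp":[0,0,0],"angular":[0,0,0]}
  ]
}}

```text
clock: 20.45
ee_pos: [0.4752, 0.1519, 0.2509]
eef_rot: [[-0.153, 0.988, 0.001], [0.988, 0.153, 0.004], [0.003, 0.002, -1.0]]
wrist_force: [-2.6, 1.6, 0.2]
opening: 0.0229
grasp_force: 30.0
```

```bash
python3 -c "
from h import *
obs('b1',3);edge('b1')"
```

```text
b1 t=20.60 phi=1.477 r=54.4 z=0.2508 Fz=-0.95+-0.49 Frad=2.72 Ftan=-0.93 grip=30 op=0.0230 q7=-40
  tq [ 0.2238  0.4823 -0.0098]
  edge b1 [56.3, 66.1] [3, 4, 28, 102, 103, 71, 53, 42, 36, 48, 29, 30, 29, 29, 26, 29, 52, 30]
```

{"op": "jog_arm", "data": {
  "moves": [
    {"claw":-1,"dp":[8.2,0.7,0],"angular":[0,0,0]},
    {"claw":-1,"dp":[8.0,1.9,0],"angular":[0,0,0]},
    {"claw":-1,"dp":[7.6,3.1,0],"angular":[0,0,0]},
    {"claw":-1,"dp":[7.0,4.2,0],"angular":[0,0,0]},
    {"claw":-1,"dp":[6.3,5.2,0],"angular":[0,0,0]},
    {"claw":-1,"dp":[5.5,6.1,0],"angular":[0,0,0]},
    {"claw":-1,"dp":[4.5,6.8,0],"angular":[0,0,0]},
    {"claw":-1,"dp":[0,0,0],"angular":[0,0,0]}
  ]
}}

```text
clock: 21.4
ee_pos: [0.4982, 0.1991, 0.2505]
eef_rot: [[-0.148, 0.989, 0.003], [0.989, 0.148, -0.001], [-0.001, 0.003, -1.0]]
wrist_force: [4.6, -4.4, -0.1]
opening: 0.0232
grasp_force: 30.0
```

```bash
python3 -c "
from h import *
obs('b2',3);edge('b2')"
```

```text
b2 t=21.55 phi=0.457 r=55.1 z=0.2506 Fz=-0.62+-0.39 Frad=-5.99 Ftan=-1.36 grip=30 op=0.0228 q7=-43
  tq [-0.8696 -0.9962 -0.0035]
  edge b2 [59.71] [4, 2, 26, 99, 133, 71, 72, 72, 74, 73, 40, 28, 28, 31, 29, 29, 33, 44]
```

{"op": "jog_arm", "data": {
  "moves": [
    {"claw":-1,"dp":[3.4,7.4,0],"angular":[0,0,0]},
    {"claw":-1,"dp":[2.3,7.9,0],"angular":[0,0,0]},
    {"claw":-1,"dp":[1.1,8.1,0],"angular":[0,0,0]},
    {"claw":-1,"dp":[-0.1,8.2,0],"angular":[0,0,0]},
    {"claw":-1,"dp":[-1.3,8.1,0],"angular":[0,0,0]},
    {"claw":-1,"dp":[-2.5,7.8,0],"angular":[0,0,0]},
    {"claw":-1,"dp":[0,0,0],"angular":[0,0,0]}
  ]
}}

```text
clock: 22.25
ee_pos: [0.5428, 0.2077, 0.2496]
eef_rot: [[-0.147, 0.989, -0.002], [0.989, 0.147, -0.003], [-0.003, -0.002, -1.0]]
wrist_force: [-0.4, -6.1, -1.5]
opening: 0.0232
grasp_force: 30.0
```

```bash
python3 -c "
from h import *
obs('b3',3);edge('b3')"
```

```text
b3 t=22.40 phi=-0.383 r=55.6 z=0.2498 Fz=-0.48+-0.23 Frad=-5.10 Ftan=-0.99 grip=30 op=0.0231 q7=-40
  tq [-1.2636 -0.1508 -0.0072]
  edge b3 [55.55, 60.37] [4, 3, 26, 96, 149, 72, 31, 74, 75, 76, 63, 27, 28, 29, 33, 28, 28, 53]
```

{"op": "jog_arm", "data": {
  "moves": [
    {"claw":-1,"dp":[-4.0,7.2,0],"angular":[0,0,0]},
    {"claw":-1,"dp":[-4.7,6.7,0],"angular":[0,0,0]},
    {"claw":-1,"dp":[-5.7,5.9,0],"angular":[0,0,0]},
    {"claw":-1,"dp":[-6.5,5.0,0],"angular":[0,0,0]},
    {"claw":-1,"dp":[-7.2,4.0,0],"angular":[0,0,0]},
    {"claw":-1,"dp":[-7.7,2.9,0],"angular":[0,0,0]},
    {"claw":-1,"dp":[-8.0,1.7,0],"angular":[0,0,0]},
    {"claw":-1,"dp":[0,0,0],"angular":[0,0,0]}
  ]
}}

```text
clock: 23.2
ee_pos: [0.5829, 0.1694, 0.2505]
eef_rot: [[-0.147, 0.989, 0.001], [0.989, 0.147, -0.001], [-0.001, 0.001, -1.0]]
wrist_force: [-1.3, -1.5, -0.3]
opening: 0.0229
grasp_force: 30.0
```

```bash
python3 -c "
from h import *
obs('b4',3);edge('b4')"
```

```text
b4 t=23.35 phi=-1.419 r=55.6 z=0.2507 Fz=0.32+-0.29 Frad=-2.13 Ftan=-2.11 grip=30 op=0.0230 q7=-35
  tq [-0.4399  0.345  -0.0667]
  edge b4 [55.87] [6, 4, 28, 95, 144, 137, 37, 36, 36, 38, 39, 31, 31, 30, 30, 29, 28, 38]
```

{"op": "jog_arm", "data": {
  "moves": [
    {"claw":-1,"dp":[-8.2,0.5,0],"angular":[0,0,0]},
    {"claw":-1,"dp":[-8.1,-0.8,0],"angular":[0,0,0]},
    {"claw":-1,"dp":[-7.9,-2.0,0],"angular":[0,0,0]},
    {"claw":-1,"dp":[-7.6,-3.1,0],"angular":[0,0,0]},
    {"claw":-1,"dp":[-7.0,-4.2,0],"angular":[0,0,0]},
    {"claw":-1,"dp":[-6.3,-5.2,0],"angular":[0,0,0]},
    {"claw":-1,"dp":[-5.4,-6.1,0],"angular":[0,0,0]},
    {"claw":-1,"dp":[0,0,0],"angular":[0,0,0]}
  ]
}}

```text
clock: 24.15
ee_pos: [0.5682, 0.1146, 0.2504]
eef_rot: [[-0.147, 0.989, -0.001], [0.989, 0.147, -0.004], [-0.004, -0.002, -1.0]]
wrist_force: [2.8, -5.3, -0.6]
opening: 0.0228
grasp_force: 30.0
```

```bash
python3 -c "
from h import *
obs('b5',3);edge('b5')"
```

```text
b5 t=24.30 phi=-2.501 r=55.0 z=0.2502 Fz=-0.43+-0.32 Frad=6.34 Ftan=-1.57 grip=30 op=0.0232 q7=-31
  tq [-1.1081 -0.7993  0.0332]
  edge b5 [] [34, 38, 35, 40, 33, 30, 29, 27, 27, 27, 23, 26, 22, 21, 20, 28, 33, 38]
```

{"op": "jog_arm", "data": {
  "moves": [
    {"claw":-1,"dp":[-4.7,-6.7,0],"angular":[0,0,0]},
    {"claw":-1,"dp":[-3.4,-7.4,0],"angular":[0,0,0]},
    {"claw":-1,"dp":[-2.2,-7.9,0],"angular":[0,0,0]},
    {"claw":-1,"dp":[-1.0,-8.1,0],"angular":[0,0,0]},
    {"claw":-1,"dp":[0.2,-8.2,0],"angular":[0,0,0]},
    {"claw":-1,"dp":[1.4,-8.1,0],"angular":[0,0,0]},
    {"claw":-1,"dp":[2.6,-7.8,0],"angular":[0,0,0]},
    {"claw":-1,"dp":[0,0,0],"angular":[0,0,0]}
  ]
}}

```text
clock: 25.1
ee_pos: [0.5131, 0.1019, 0.2499]
eef_rot: [[-0.15, 0.989, -0.006], [0.989, 0.15, -0.003], [-0.002, -0.006, -1.0]]
wrist_force: [-3.1, -4.2, -1.6]
opening: 0.0234
grasp_force: 30.0
```

```bash
python3 -c "
from h import *
obs('b6',3);edge('b6')"
```

```text
b6 t=25.25 phi=2.690 r=54.4 z=0.2497 Fz=-0.42+-0.29 Frad=5.42 Ftan=-1.19 grip=30 op=0.0228 q7=-33
  tq [-1.014   0.4903  0.0772]
  edge b6 [56.98, 60.95] [4, 5, 27, 96, 140, 157, 126, 48, 49, 64, 68, 49, 31, 29, 30, 28, 29, 26]
```

{"op": "jog_arm", "data": {
  "moves": [
    {"claw":-1,"dp":[3.7,-7.3,0],"angular":[0,0,0]},
    {"claw":-1,"dp":[4.8,-6.6,0],"angular":[0,0,0]},
    {"claw":-1,"dp":[5.7,-5.9,0],"angular":[0,0,0]},
    {"claw":-1,"dp":[0,0,0],"angular":[0,0,0]},
    {"claw":-1,"dp":[0,0,0],"angular":[0,0,0]}
  ]
}}

```text
clock: 25.75
ee_pos: [0.492, 0.1146, 0.25]
eef_rot: [[-0.151, 0.988, -0.005], [0.988, 0.151, -0.001], [-0.0, -0.005, -1.0]]
wrist_force: [-4.3, -3.1, -0.1]
opening: 0.023
grasp_force: 30.0
```

```bash
python3 -c "
from h import *
obs('b7',6);edge('b7');edge('a21');edge('a23')
S=imaging.get_calibration('scene');print(proj(S,(.529,.152,.21))-proj(S,(.529,.152,.2)))
im=imaging.capture('wrist');print('fin',[x for x in blobs(im,*R_['orange'],30)[0]])
im=imaging.capture('scene');print('fin',[x for x in blobs(im,*R_['orange'],20)[0]]); print(arm.get_state()['q'])"
```

```text
b7 t=26.05 phi=2.231 r=54.2 z=0.2500 Fz=-0.95+-0.65 Frad=5.50 Ftan=-1.46 grip=30 op=0.0229 q7=-35
  tq [-0.6243  0.8747  0.0655]
  edge b7 [58.3, 61.92] [8, 3, 28, 95, 140, 154, 148, 52, 52, 45, 47, 55, 49, 30, 30, 32, 30, 29]
  edge a21 [55.99, 63.32, 65.12] [3, 37, 48, 36, 47, 59, 49, 30, 30, 30, 31, 29, 26, 57, 33, 51, 41, 36]
  edge a23 [55.23, 57.23, 66.28] [8, 2, 29, 101, 78, 51, 45, 52, 42, 32, 28, 30, 28, 31, 30, 33, 54, 39]
[ 0.3158 -2.8754]
fin []
fin [([193, 204, 9, 16, 69], [197.54, 210.33]), ([184, 208, 12, 15, 89], [189.79, 214.6]), ([342, 213, 13, 15, 107], [348.19, 219.68]), ([267, 280, 5, 9, 33], [269.09, 283.64])]
[  1.802   33.6638 -31.9598 109.5774  24.8696  44.0037 -35.4789]
```

```bash
python3 -c "
from bench import job
print(job.hand_in())"
```

```text
the job is handed in; nothing more can be done
None
```

I handed the job in at about 26 s: the hanger is released at the stripe (within about 2 mm by the cameras), the bolt was turned back to the thread drop at about 2.3 rad and then forward one full turn (to within about 0.2 rad), and the hand still grips the crank.

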